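# Set up the linocut printing station

### The job

Get the bench ready for a linocut run: bed the lino block, carved face up, in the recess of the registration board, set the baren grip-up in its round wooden dish, and stand the ink bottle in its wooden well without ever tipping it over. Lay the brayer on its wire rest, handle in the wide fork and steel neck in the narrow one, so that the roller hangs clear. Slide the stop collar along the board's bar until its middle is in line with the brass pointer; the order is yours, and leave everything released and at rest.

Things in the scene. Friction and masses are not known exactly. Their poses are not given: they have to be found in the camera images.
- lino_block: Mounted lino block 56 (x) x 90 (y) x 24 mm (z): plywood with a grey carved lino face on top (sprig in a border). Loose, lies face up. Origin: centre of the underside; z up. Grasp across the 56 mm sides. Either way round is good.
- brayer: Loose ink roller, 169 mm long, lies flat. Origin on its long axis (17 mm above the table then); x towards the roller, z up. In mm along x: rubber roller 34 dia, 52 wide, centre 60; steel yoke 72 wide, 34 to 60; neck 10 dia, -5 to 34; wooden handle -92 to -5, 21 wide and high from -72, thicker at the tail. 0.22 kg; grasp across the handle at x = -26.
- baren: Hand burnishing pad, loose: black disc 92 mm across, 14 mm thick, with a dark wooden grip on top, 70 mm long (x), 21 mm wide (y), top 44 mm up; the grip's foot is 18 mm wide. Origin: centre of the underside; z up.
- ink_bottle: Closed dark grey plastic ink bottle with a white spout cap, 47 mm across, 120 mm tall, straight body up to 96 mm. Loose, upright. Origin: centre of the underside; z up. (The coloured bottles at the back are not part of the job.)
- register_board: Fixed plywood registration board 190 (x) x 290 (y) x 12 mm. Origin: centre of the underside; x away from the robot. Recess for the block in its top: 68 (x) x 102 (y) mm, 7 deep (floor 5 mm above the origin), centre at x = -35, y = 0. Steel bar, 12 dia, along y at x = +60, axis 58 mm above the origin, in brackets at y = -130 and +130; a steel rule lies in front of it.
- stop_mid (a point): Centre of the stop collar, on the bar's axis; axes parallel to the board's. Aluminium collar 32 mm across, 24 wide, dark band at mid-width, thumb screw on top (to 31 mm above the axis), tongue below. Slides only along the bar (board y -100 to +100), friction 2 to 4 N, stays where left. Grasp it across the bar. Starts near the -y (right) end, over 50 mm short of the pointer.
- lay_marker: Fixed brass pointer on the board in front of the bar, 14 mm wide, 11 high. Origin: on the board's top, 40 mm in front of the bar's axis and 46 mm below it; x points to the bar, y runs along the bar. The stop's middle belongs at the same y as this origin, in this frame.
- brayer_rest: Fixed: pale wooden base 116 x 52 x 14 mm, two upright forks of 6 mm wire. Origin: underside; x towards the narrow fork. Narrow fork (for the neck) at x = 14, wide fork (for the handle) at x = -66 mm; prongs end 63 mm up, 52 and 62 mm apart, 24 and 34 inside at the foot. Seated, the brayer's origin is 48 mm straight above this one, x axes alike. 74 mm between the forks for the fingers.
- baren_dish: Round pale wooden dish for the baren, fixed, 130 mm across, 16 mm high, inside 108 mm wide at the floor, wider at the rim; floor 5 mm above the origin. Origin: centre of the underside.
- bottle_well: Round turned pale wooden well for the ink bottle, fixed: 76 mm across (foot 92 mm), 38 mm high, bore 62 mm, floor 6 mm above the origin. Origin: centre of the underside.
There are look-alikes about, which are no part of the job. What is shaped like the ink_bottle but purple is not meant.

How it is judged (in metres and radians):
At the end, for the whole second after the job is handed in: All at rest: block flat in the recess (centre within 10 mm), brayer in both forks (15 mm along, 12 across, 6 in height, 0.25 rad), baren flat in its dish (13 mm), bottle upright on the well's floor (11 mm), middle of the stop within 8 mm of the pointer along the bar (x of lino_block in the frame of register_board between -0.045 and -0.025 m and y of lino_block in the frame of register_board between -0.01 and 0.01 m and angle between each of lino_block, baren, ink_bottle's own z axis and vertical below 0.12 rad and z of lino_block in the frame of register_board between 0.002 and 0.008 m and linear speed of each of lino_block, brayer, baren, ink_bottle below 0.02 m/s and x of brayer in the frame of brayer_rest between -0.015 and 0.015 m and y of brayer in the frame of brayer_rest between -0.012 and 0.012 m and angle between the x axis of brayer and the x axis of brayer_rest, either way round below 0.25 rad and z of brayer in the frame of brayer_rest between 0.042 and 0.054 m and horizontal distance between baren and baren_dish below 0.013 m and z of baren in the frame of baren_dish between 0.002 and 0.008 m and horizontal distance between ink_bottle and bottle_well below 0.011 m and z of ink_bottle in the frame of bottle_well between 0.003 and 0.009 m and y of stop_mid in the frame of lay_marker between -0.008 and 0.008 m); the robot touches nothing.
It fails at once if the ink bottle is tipped over (angle between ink_bottle's own z axis and vertical above 0.8 rad).
It also fails if it takes over 136 s, if anything falls off the work surface, if the arm or the gripper's body presses on something with over 40 N, if the wrist force passes 120 N, or if a joint passes its speed limit or range.

### The arm

A 6-joint arm with a two-finger parallel gripper is mounted at the origin on a cart in front of the work surface, level with it; the furniture and walls round the work are solid. World frame = base frame: x ahead of the robot, y to its left, z up, the work surface at z = 0. Lengths are in m, angles in degrees, forces in N, time in s.
With the tool pointing down it reaches from about 0.325 to 0.775 m from the base axis. Payload 9.3 kg.
Tool frame: the origin (TCP) lies on the centre line of the jaws, within the pads' length; the fingertips stand 17 mm ahead of it and the grasp point (between the pads) lies 2 mm behind it; y points along the fingers, x is the direction in which the jaws open and shut, and the axes are right-handed (so a half turn about y gives the same grasp; the last joint's range is limited). The gripper opens to 85 mm and grips with 20 to 120 N. Pads are 22 mm wide; open, the fingers measure 114 mm over their backs; the gripper's body (76 mm by 85 mm) begins 54 mm behind the grasp point. The pads swing forward as they close: fully open they stand 13 mm farther back than shut.
Start: joints at [-79.561, 14.817, 1.232, 76.415, 0, 81.257], TCP at [0.181, -0.519, 0.248] pointing down, gripper open.
Joint ranges: [-174.27, 174.27], [-52.1, 104.24], [-59.71, 78.15], [-110.17, 111.67], [-87.03, 83.33], [-180, 180]. Speed limits (degrees/s): [127.2, 127.2, 159.86, 180, 180, 180].

### API

Orientations are given as a 3x3 rotation matrix whose columns are the frame's x, y, z axes.
In Python, from rig import manip, cams, ticket gives the robot as it stands.
- The arm moves only by the tool carry_out, never from a script. Its argument "increments" is a list that holds one entry, the list of rows, each a list of 7 numbers: the shift along the world's x, y, z scaled (see below), then the turn, a rotation vector about the world's x, y, z scaled (see below), then the opening, from -1 (shut) to 1 (fully open). A call has 1 to 20 rows; each row shifts and turns the pose as measured when the row begins; what a row does not reach is not made up. The controller multiplies each number of a shift by 25 cm and each number of a turn by 1.5 rad. A row lasts 1/8 s, in which the tool goes at most 62.5 mm and 10.7 degrees, less where a joint would pass 70% of its speed; a pose out of reach is approached as far as the arm can. A call with a number of a shift or a turn outside -1 to 1 is refused whole. A call with a gripper value outside its range is refused whole. The fingers move at their own pace and stop on an object; "grip_force" is the grip in N (left out, the last holds). Time passes only in rows, so rows that do not move let the fingers close. It gives the time, the measured TCP pose, the force and the opening at its end, in the units of the state.
- manip.sense(): the state, without advancing time (a new reading comes with each control period).
- cams.grab_frame(name): name is "scene" or "side" or "wrist"; returns the picture (384x512x3 uint8, red, green, blue); there is no depth.
- cams.camera_model(name): a dict with "fx", "fy", "cx", "cy" (pixels), "k1" (the pictures are not rectified: a ray, as slopes to the right and down, at radius r is drawn at 1 + k1 r^2 times it, then the intrinsics apply), "rvec" (rotation vector, rad) and "tvec" (3), from world to camera coordinates, as OpenCV has them. Camera axes: x right, y down, z forward; pixel columns grow to the right and rows downward; lengths in m; the calibration is good to about 2 mm. A picture is of the moment at which its call begins: read the wrist's pose just before it. camera_model takes no time and is no camera call; for the wrist camera it gives the pose at the moment of the call.
- ticket.finish_job(): hands the job in, once; it reports no verdict.
The state is a dict: "time_s": time; "joint_positions": joint angles; "qvel": joint speeds; "effort": joint torques, N m; "position": TCP position; "tcp_rot": TCP orientation; "force": force on the tool from outside, world axes, zero at the start; "torque": the same for the moment, N m; "width": finger opening in m.
Only numpy, scipy, OpenCV 4.12 (cv2) and the standard library are available. Lean on these libraries where they do the work, as an engineer would, in place of code of your own. Each camera call takes 0.05 s, during which the arm holds its last target.

## Working session

There is one attempt and no reset: what is moved stays moved. The work goes in short steps, Python scripts to look and compute and a tool call to move; the robot and the scene stay as the last step left them, time stands still between calls to the robot, and variables do not carry over. Pictures are saved under pics/ and viewed, and the job is handed in when it is done.

Besides the shell and the picture viewer there is one more tool, called after ">>>" as name([rows], argument=value, ...), one row to a line, values as JSON. carry_out: Moves the arm, as the interface text tells. Its arguments: {"type":"object","properties":{"increments":{"type":"array"},"grip_force":{"type":"number"}},"required":["increments"]}

```bash
ls -la; mkdir -p pics
cat > h.py <<'E'
import numpy as np, cv2
from rig import manip, cams, ticket
def grab(n,fn):
    m=cams.camera_model(n); im=cams.grab_frame(n); cv2.imwrite('pics/'+fn+'.png',cv2.cvtColor(im,cv2.COLOR_RGB2BGR)); 
    import pickle; pickle.dump((m,im),open('pics/'+fn+'.pkl','wb')); return m,im
def load(fn):
    import pickle; return pickle.load(open('pics/'+fn+'.pkl','rb'))
def ray(m,u,v):
    xd=(u-m['cx'])/m['fx']; yd=(v-m['cy'])/m['fy']; rd=np.hypot(xd,yd); r=rd
    for _ in range(50): r=rd/(1+m['k1']*r*r)
    s=r/rd if rd>0 else 1
    R=cv2.Rodrigues(np.array(m['rvec'],float))[0]; t=np.array(m['tvec'],float).ravel()
    d=R.T@np.array([xd*s,yd*s,1.]); return -R.T@t, d
def onz(m,u,v,z):
    c,d=ray(m,u,v); return c+d*(z-c[2])/d[2]
def proj(m,P):
    R=cv2.Rodrigues(np.array(m['rvec'],float))[0]; p=R@np.array(P,float)+np.array(m['tvec'],float).ravel()
    x,y=p[0]/p[2],p[1]/p[2]; k=1+m['k1']*(x*x+y*y); return np.array([m['fx']*x*k+m['cx'],m['fy']*y*k+m['cy']])
def tri(m1,p1,m2,p2):
    c1,d1=ray(m1,*p1); c2,d2=ray(m2,*p2); A=np.array([d1,-d2]).T
    s=np.linalg.lstsq(A,c2-c1,rcond=None)[0]; a=c1+d1*s[0]; b=c2+d2*s[1]; return (a+b)/2, np.linalg.norm(a-b)
E
python3 - <<'E'
from h import *
print(manip.sense())
for n in ('scene','side','wrist'):
    m,im=grab(n,n+'0'); print(n,m); c,d=ray(m,256,192); print(c,d)
E
```

```text
total 12
drwxr-xr-x  3 agent agent 4096 Dec  7 14:18 .
drwxr-xr-x 23 root  root  4096 Dec  7 14:18 ..
drwxr-xr-x  2 agent agent 4096 Dec  7 14:18 pics
{'time_s': 0.0, 'joint_positions': array([-7.95599405e+01,  1.48512146e+01,  1.18973249e+00,  7.64169404e+01,
       -1.76276545e-04,  8.12551646e+01]), 'qvel': array([ 0.04384644, -0.01475559,  0.01463613,  0.09438244, -0.0953986 ,
       -0.04670853]), 'effort': array([ 3.19833343e-04, -5.55644310e+01,  3.44523168e+01,  1.39990076e-02,
       -2.67918858e-04,  7.36961084e-06]), 'position': array([ 0.18067215, -0.51919677,  0.24766169]), 'tcp_rot': array([[ 3.28617498e-01, -2.51048936e-04,  9.44463063e-01],
       [-9.44462127e-01,  1.34551374e-03,  3.28617530e-01],
       [-1.35328711e-03, -9.99999063e-01,  2.05053148e-04]]), 'force': array([-0.55617658,  0.1624378 ,  0.40811983]), 'torque': array([0.03095002, 0.02429078, 0.06451779]), 'width': 0.08489988863097492}
scene {'fx': 430.56934946919694, 'fy': 430.56934946919694, 'cx': 263.7714086043829, 'cy': 192.85071372082376, 'k1': -0.05605030766949453, 'rvec': array([ 2.09963723, -0.82259815,  0.39764549]), 'tvec': array([-0.367151  ,  0.2671751 ,  1.43505925])}
[-0.38567445 -0.97142484  1.08312808] [ 0.5219648   0.59957915 -0.60694915]
side {'fx': 435.10430224781555, 'fy': 435.10430224781555, 'cx': 253.10156848296992, 'cy': 193.60775519622806, 'k1': -0.01736404570933068, 'rvec': array([ 0.32918653, -2.6870518 ,  1.33427604]), 'tvec': array([0.51618156, 0.1293775 , 1.2279788 ])}
[0.26535328 0.99853378 0.8506655 ] [ 0.1998038  -0.77458785 -0.6001251 ]
wrist {'fx': 317.4100153353302, 'fy': 317.4100153353302, 'cx': 254.8902443202626, 'cy': 190.2965610913197, 'k1': -0.08386594049118883, 'rvec': array([-2.34317242,  1.66746958,  0.26178646]), 'tvec': array([-0.54903144, -0.03939796,  0.38095995])}
[ 0.25485477 -0.4926383   0.37479962] [-0.2934058  -0.10568173 -0.95015021]
```

View pics/scene0.png

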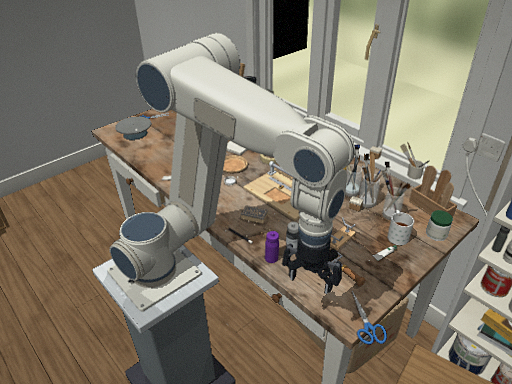

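View pics/side0.png

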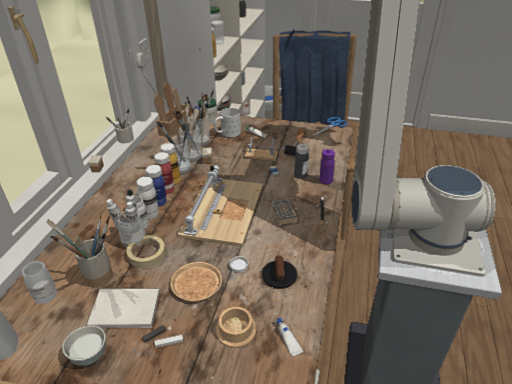

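View pics/wrist0.png

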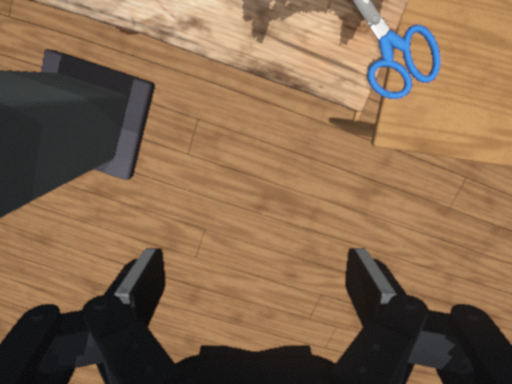

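Run:
```python
import cv2
im=cv2.imread('pics/side0.png')
cv2.imwrite('pics/s1.png',cv2.resize(im[100:260,170:360],None,fx=4,fy=3.75*4/3.75,interpolation=cv2.INTER_CUBIC)[:600])
cv2.imwrite('pics/s2.png',cv2.resize(im[225:384,60:330],None,fx=2.9,fy=2.9,interpolation=cv2.INTER_CUBIC))
im=cv2.imread('pics/scene0.png')
cv2.imwrite('pics/s3.png',cv2.resize(im[130:340,190:420],None,fx=2.8,fy=2.8,interpolation=cv2.INTER_CUBIC))
```

```text
(no output)
```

View pics/s1.png

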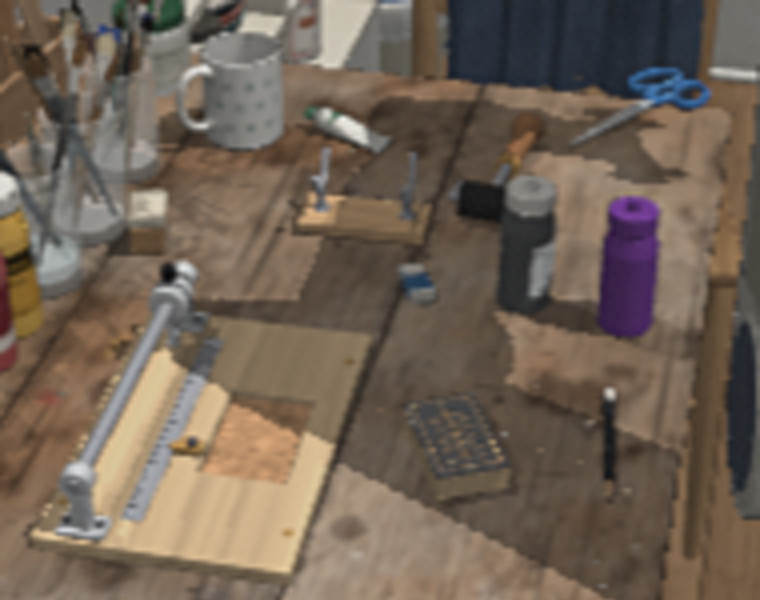

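View pics/s2.png

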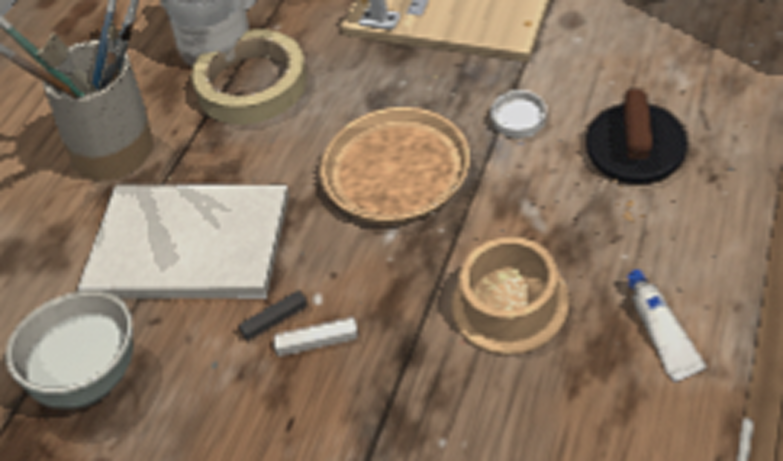

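View pics/s3.png

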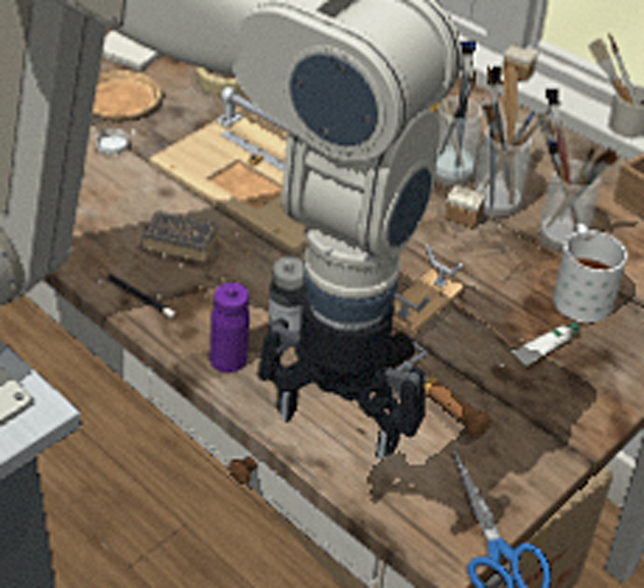

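Run:
```python
from h import *
m,_=load('side0')
s1=lambda x,y:(170+x/4,100+y/4)
s2=lambda x,y:(60+x/2.9,225+y/2.9)
def p(n,uv,z): print(n,np.round(onz(m,*uv,z),3))
p('bottle cap top',s1(532,184),.12); p('bottle base',s1(525,305),0); p('purple base',s1(627,325),0)
p('block far-left',s1(405,402),.024);p('block far-r',s1(475,397),.024);p('block near r',s1(510,470),.024);p('block near l',s1(437,482),.024)
p('rest narrow/wide L',s1(300,225),.0);p('rest R',s1(430,240),0);p('rest back L',s1(318,195),.014);p('rest backR',s1(432,207),.014)
p('prong',s1(325,150),.063);p('prong',s1(410,153),.063)
p('roller',s1(480,200),.017);p('handle end',s1(525,120),.017)
p('dish',s2(395,165),.014);p('well',s2(510,275),.038);p('baren',s2(637,140),.014)
p('pointer',s1(190,443),.012); 
for n,q in dict(bl=(40,540),br=(290,573),fr=(372,335),fl=(120,345)).items(): p('board '+n,s1(*q),.012)
p('bracket near',s1(75,480),.058);p('bracket far',s1(170,280),.058)
```

```text
bottle cap top [ 0.42  -0.221  0.12 ]
bottle base [ 0.42  -0.222  0.   ]
purple base [ 0.332 -0.212  0.   ]
block far-left [ 0.484 -0.037  0.024]
block far-r [ 0.433 -0.056  0.024]
block near r [0.392 0.024 0.024]
block near l [0.441 0.05  0.024]
rest narrow/wide L [ 0.641 -0.302  0.   ]
rest R [ 0.52  -0.304  0.   ]
rest back L [ 0.632 -0.334  0.014]
rest backR [ 0.525 -0.337  0.014]
prong [ 0.624 -0.333  0.063]
prong [ 0.548 -0.345  0.063]
roller [ 0.484 -0.354  0.017]
handle end [ 0.468 -0.512  0.017]
dish [0.599 0.32  0.014]
well [0.464 0.423 0.038]
baren [0.4   0.242 0.014]
pointer [0.636 0.035 0.012]
board bl [0.706 0.164 0.012]
board br [0.523 0.155 0.012]
board fr [ 0.533 -0.133  0.012]
board fl [ 0.731 -0.072  0.012]
bracket near [0.681 0.146 0.058]
bracket far [ 0.696 -0.108  0.058]
```

>>> carry_out([
  [[0.0,0.0,0.2,0,0,0,1],[0.1,0.14,0.15,0,0,0,1],[0.12,0.15,0.1,0,0,0,1],[0.12,0.15,0.1,0,0,0,1],[0.12,0.15,0.1,0,0,0,1],[0.12,0.15,0.05,0,0,0,1],[0.12,0.15,0.0,0,0,0,1],[0.12,0.15,0.0,0,0,0,1],[0,0,0,0,0,0,1],[0,0,0,0,0,0,1]],
])

```text
time_s: 1.4
position: [0.3898, -0.2498, 0.4249]
tcp_rot: [[0.327, 0.0, 0.945], [-0.945, 0.007, 0.327], [-0.007, -1.0, 0.002]]
force: [0.1, 0.6, -0.1]
width: 0.0852
```

```bash
cat > w.py <<'E'
import sys
from h import *
s=manip.sense(); print(s['time_s'],s['position'].round(4),s['joint_positions'].round(1),s['tcp_rot'].round(3).tolist(),s['force'].round(1),s['width'])
m,im=grab('wrist',sys.argv[1])
E
python3 w.py w1
```

```text
1.4 [ 0.3898 -0.2498  0.4249] [-43.3   6.8  16.6 100.    0.3 117.6] [[0.327, 0.0, 0.945], [-0.945, 0.007, 0.327], [-0.007, -1.0, 0.002]] [ 0.1  0.6 -0.1] 0.08517502698456711
```

View pics/w1.png

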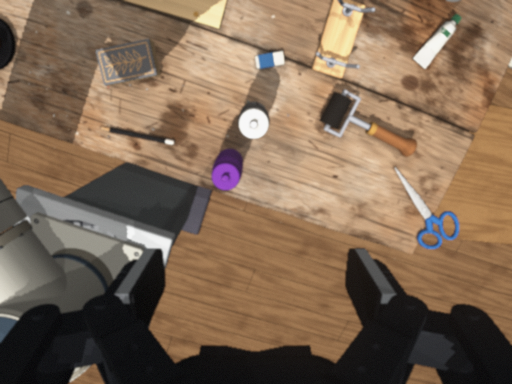

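Run:
```python
import cv2
im=cv2.imread('pics/w1.png')
cv2.imwrite('pics/w1a.png',cv2.resize(im[0:180,280:480],None,fx=4,fy=4,interpolation=cv2.INTER_CUBIC)[:600])
cv2.imwrite('pics/w1b.png',cv2.resize(im[20:200,80:300],None,fx=3.3,fy=3.3,interpolation=cv2.INTER_CUBIC))
from h import *
m,_=load('w1'); s=manip.sense(); R=s['tcp_rot'];p=s['position']
for t in (0,.002,.004,.006,.01,.017):
  print(t,[proj(m,p+R@np.array([x,t,z])).round(0).tolist() for x in(-.0425,.0425) for z in (-.011,.011)])
```

```text
0 [[167.0, 289.0], [163.0, 248.0], [346.0, 288.0], [351.0, 247.0]]
0.002 [[168.0, 286.0], [164.0, 245.0], [345.0, 286.0], [350.0, 245.0]]
0.004 [[169.0, 284.0], [165.0, 243.0], [344.0, 284.0], [349.0, 243.0]]
0.006 [[170.0, 282.0], [166.0, 241.0], [343.0, 281.0], [347.0, 241.0]]
0.01 [[172.0, 277.0], [168.0, 238.0], [341.0, 277.0], [345.0, 237.0]]
0.017 [[176.0, 269.0], [172.0, 231.0], [338.0, 269.0], [341.0, 231.0]]
```

View pics/w1a.png

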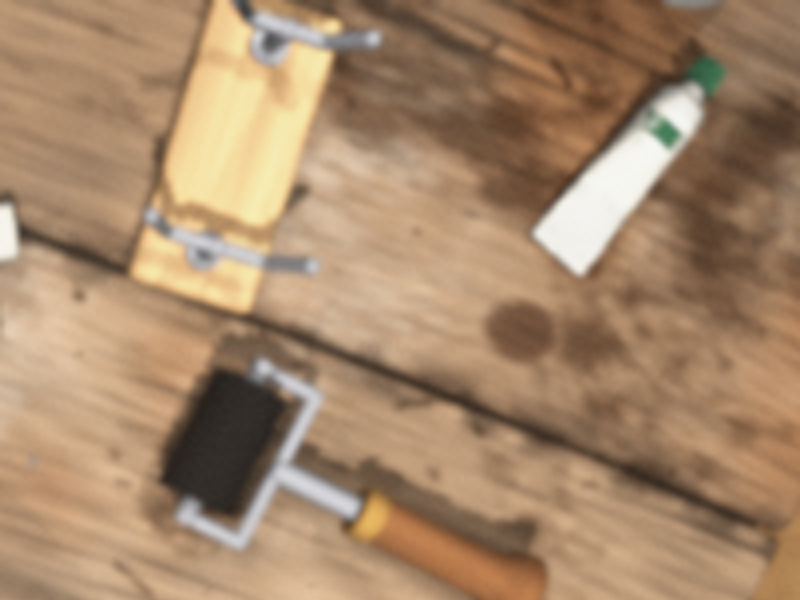

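View pics/w1b.png

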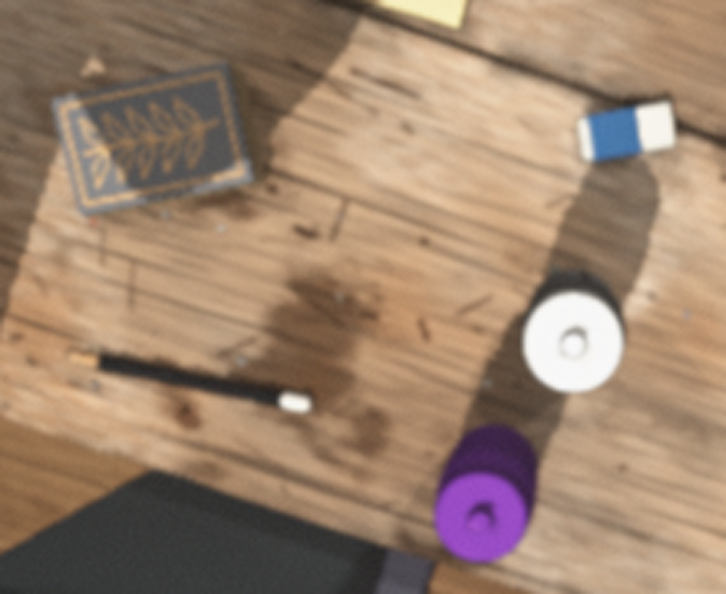

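>>> carry_out([
  [[0.07,0.15,0.0,0,0,0,1],[0.07,0.15,0.0,0,0,0,1],[0.07,0.15,0.0,0,0,0,1],[0.07,0.15,0.0,0,0,0,1],[0,0,0,0,0,0,1],[0,0,0,0,0,0,1]],
])

```text
time_s: 2.2
position: [0.4592, -0.1034, 0.4232]
tcp_rot: [[0.314, -0.003, 0.95], [-0.949, 0.008, 0.314], [-0.009, -1.0, -0.0]]
force: [0.7, -0.2, -0.2]
width: 0.0854
```

```bash
python3 w.py w2
python3 - <<'E'
from h import *
m,_=load('w1')
a=lambda x,y:(280+x/4,y/4); b=lambda x,y:(80+x/3.3,20+y/3.3)
def p(n,uv,z): q=onz(m,*uv,z); print(n,np.round(q,4)); return q
p('bottle',b(573,342),.12)
P=[p('blk',b(*q),.024)[:2] for q in ((54,98),(230,62),(253,182),(84,215))]
print('c',np.mean(P,0), np.linalg.norm(np.diff(P+[P[0]],axis=0),axis=1)); d=P[1]+P[2]-P[0]-P[3]; print(np.degrees(np.arctan2(d[1],d[0])))
p('rollL',a(222,375),.034-.005);
for n,q in dict(yoke1=(262,362),yoke2=(185,517),c1=(322,395),c2=(240,547),neckYoke=(280,475),neckH=(355,515),ferr=(375,515)).items(): p(n,a(*q),.019)
E
```

```text
2.2 [ 0.4592 -0.1034  0.4232] [-23.1   7.6  17.2 100.    0.4 138.6] [[0.314, -0.003, 0.95], [-0.949, 0.008, 0.314], [-0.009, -1.0, -0.0]] [ 0.7 -0.2 -0.2] 0.08542120293946182
bottle [ 0.4209 -0.2346  0.12  ]
blk [0.4426 0.0385 0.024 ]
blk [ 0.4839 -0.0405  0.024 ]
blk [ 0.4343 -0.0653  0.024 ]
blk [0.3934 0.0119 0.024 ]
c [ 0.43855255 -0.01384882] [0.08920489 0.05545209 0.08740336 0.05593855]
-62.21782565589126
rollL [ 0.4998 -0.3446  0.029 ]
yoke1 [ 0.5108 -0.3603  0.019 ]
yoke2 [ 0.4422 -0.3546  0.019 ]
c1 [ 0.5072 -0.3888  0.019 ]
c2 [ 0.4384 -0.3814  0.019 ]
neckYoke [ 0.4716 -0.3854  0.019 ]
neckH [ 0.4672 -0.4221  0.019 ]
ferr [ 0.4701 -0.4302  0.019 ]
```

View pics/w2.png

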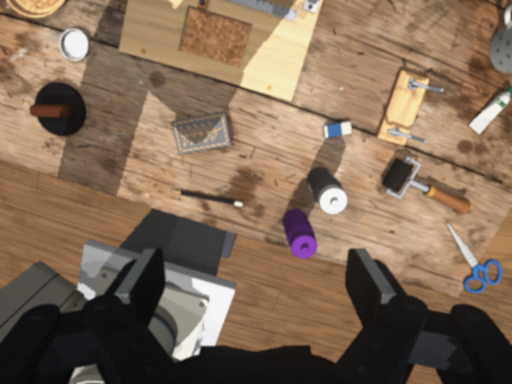

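```bash
python3 - <<'E'
import cv2
im=cv2.imread('pics/w2.png')
cv2.imwrite('pics/w2a.png',cv2.resize(im[60:220,370:490],None,fx=5,fy=5,interpolation=cv2.INTER_CUBIC)[:])
cv2.imwrite('pics/w2b.png',cv2.resize(im[0:160,10:340],None,fx=2.4,fy=2.4,interpolation=cv2.INTER_CUBIC))
E
python3 -c "
import cv2
im=cv2.imread('pics/w2.png');cv2.imwrite('pics/w2a.png',cv2.resize(im[60:220,370:490],None,fx=3.75,fy=3.75,interpolation=cv2.INTER_CUBIC))"
```

```text
(no output)
```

View pics/w2a.png

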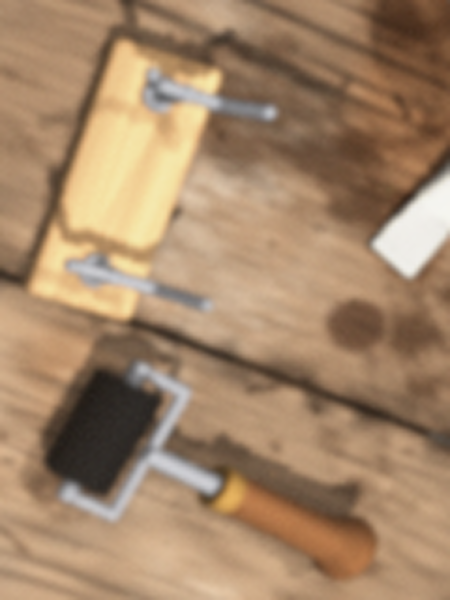

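View pics/w2b.png

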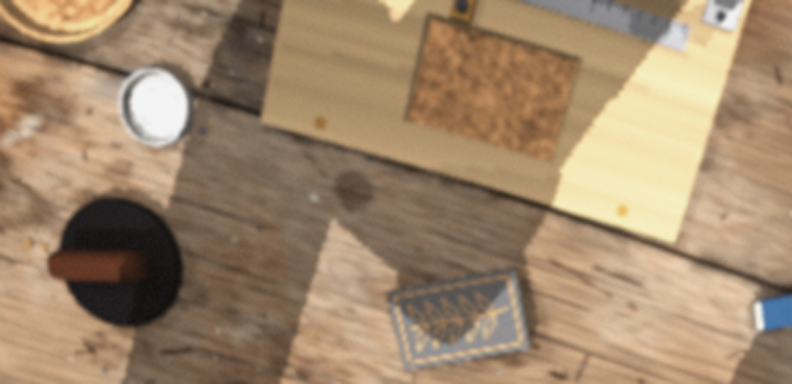

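Run:
```python
from h import *
m,_=load('w2'); m1,_=load('w1')
a=lambda x,y:(370+x/3.75,60+y/3.75); b=lambda x,y:(10+x/2.4,y/2.4); a1=lambda x,y:(280+x/4,y/4)
def p(n,uv,z,m=m): q=onz(m,*uv,z); print(n,np.round(q,4)); return q
def ang(v): return np.degrees(np.arctan2(v[1],v[0]))
N=[p('nar',a(*q),.062) for q in((152,74),(271,112))];W=[p('wide',a(*q),.062) for q in((72,265),(208,304))]
n=np.mean(N,0);w=np.mean(W,0);print('n',n,'w',w,np.linalg.norm(N[0]-N[1]),np.linalg.norm(W[0]-W[1]),np.linalg.norm(n-w),ang(n-w), ang(N[0]-N[1]),ang(W[0]-W[1]),'origin',n-(n-w)*14/80)
W1=[p('wide w1',a1(*q),.062,m1) for q in((152,213),(316,267))]; print(np.mean(W1,0))
B=[p('base',a(*q),.014) for q in ((118,38),(221,70),(130,320),(28,288))]
print('basec',np.mean(B,0),ang(B[0]-B[3]),ang(B[1]-B[2]))
print('brayer')
for n,q in dict(yoke1=(138,368),yoke2=(65,495),c1=(188,388),c2=(112,517),neckYoke=(150,458),neckH=(218,485)).items(): p(n,a(*q),.019)
for n,q in dict(taperstart=(240,493),tail=(362,558)).items(): p(n,a(*q),.017)
R=[p('rec',b(*q),.012) for q in ((428,14),(580,60),(552,160),(404,120))]
r=np.mean(R,0);print('recess',r,ang(R[0]-R[1]),ang(R[3]-R[2]),ang(R[1]-R[2]),ang(R[0]-R[3]))
L=p('bl',b(262,122),.012);Q=p('br',b(675,242),.012);print(ang(L-Q),np.linalg.norm(L-Q))
P=[p('blk',b(*q),.024) for q in ((388,293),(517,268),(530,347),(408,371))];print(np.mean(P,0),ang(P[0]-P[1]),ang(P[3]-P[2]))
p('cap',(333,203),.12)
G=[p('grip',b(*q),.044) for q in((50,265),(128,265))]; p('disc',b(122,262),.014)
```

```text
nar [ 0.6211 -0.291   0.062 ]
nar [ 0.6249 -0.3445  0.062 ]
wide [ 0.5408 -0.2916  0.062 ]
wide [ 0.5454 -0.3543  0.062 ]
n [ 0.62300841 -0.31772314  0.062     ] w [ 0.54310925 -0.32297082  0.062     ] 0.05368244045510206 0.06280799206358767 0.08007129915899056 3.7577215603003116 94.10569764609326 94.13371137812365 origin [ 0.60902606 -0.31864149  0.062     ]
wide w1 [ 0.5418 -0.291   0.062 ]
wide w1 [ 0.5452 -0.3549  0.062 ]
[ 0.54350123 -0.32293242  0.062     ]
base [ 0.6382 -0.291   0.014 ]
base [ 0.642  -0.3407  0.014 ]
base [ 0.5275 -0.3493  0.014 ]
base [ 0.5253 -0.2976  0.014 ]
basec [ 0.58325753 -0.31965761  0.014     ] 3.323777268736869 4.278376817246005
brayer
yoke1 [ 0.5086 -0.3603  0.019 ]
yoke2 [ 0.4415 -0.354   0.019 ]
c1 [ 0.5078 -0.3874  0.019 ]
c2 [ 0.4387 -0.3809  0.019 ]
neckYoke [ 0.4713 -0.3853  0.019 ]
neckH [ 0.4699 -0.4237  0.019 ]
taperstart [ 0.4695 -0.4376  0.017 ]
tail [ 0.4595 -0.5155  0.017 ]
rec [0.6204 0.062  0.012 ]
rec [ 0.6233 -0.0401  0.012 ]
rec [ 0.5581 -0.0418  0.012 ]
rec [0.5526 0.0597 0.012 ]
recess [0.58860545 0.00995492 0.012     ] 91.64590165469778 93.12939045626744 1.42947133958172 1.9812418842670971
bl [0.5235 0.1522 0.012 ]
br [ 0.5336 -0.1379  0.012 ]
91.98636336115209 0.2902747237145633
blk [0.4406 0.0387 0.024 ]
blk [ 0.484 -0.041  0.024]
blk [ 0.4352 -0.0652  0.024 ]
blk [0.3921 0.0119 0.024 ]
[ 0.43795353 -0.01392288  0.024     ] 118.5374410655078 119.21600088731844
cap [ 0.4186 -0.2327  0.12  ]
grip [0.3928 0.2647 0.044 ]
grip [0.4091 0.2095 0.044 ]
disc [0.4025 0.2313 0.014 ]
```

>>> carry_out([
  [[-0.04,-0.13,-0.2,0,0,0,1],[-0.04,-0.13,-0.2,0,0,0,1],[-0.04,-0.13,-0.2,0,0,0,1],[-0.04,-0.13,-0.2,0,0,0,1],[0,0,-0.1,0,0,0,1],[0,0,0,0,0,0,1],[0,0,0,0,0,0,1]],
])

```text
time_s: 3.12
position: [0.413, -0.2446, 0.1934]
tcp_rot: [[0.301, 0.001, 0.954], [-0.954, 0.006, 0.301], [-0.006, -1.0, 0.003]]
force: [-0.3, -1.1, -0.4]
width: 0.0855
```

```bash
python3 w.py w3
```

```text
3.125 [ 0.413  -0.2446  0.1934] [-40.8   9.5 -13.9  66.8   0.3 121.6] [[0.301, 0.001, 0.954], [-0.954, 0.006, 0.301], [-0.006, -1.0, 0.003]] [-0.3 -1.1 -0.4] 0.0855210592864776
```

View pics/w3.png

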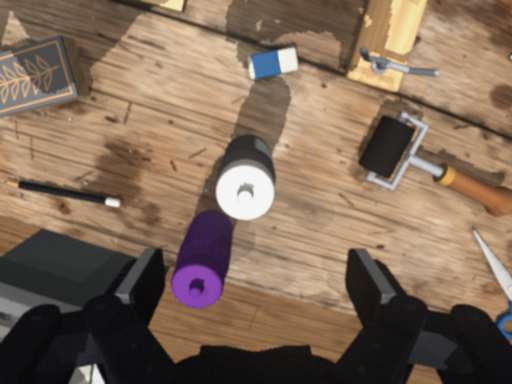

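Run:
```python
from h import *
m,im=load('w3')
g=im.min(2)>150; g=g.astype(np.uint8); g[:, :200]=0; g[:140]=0; g[240:]=0; g[:,300:]=0
n,l,st,c=cv2.connectedComponentsWithStats(g); i=1+st[1:,4].argmax(); print(st[i],c[i]); 
(x,y),r=cv2.minEnclosingCircle(np.argwhere(l==i)[:,::-1].astype(np.float32)); print(x,y,r, onz(m,x,y,.12))
print(onz(m,203,282,.12))
```

```text
[ 216  165   59   55 2489] [244.7705906  192.19083969]
244.78038024902344 192.22897338867188 29.27334213256836 [ 0.42303086 -0.23327057  0.12      ]
[ 0.34687027 -0.22403938  0.12      ]
```

>>> carry_out([
  [[0.034,0.044,-0.05,0,0,0,1],[0,0,0,0,0,0,1],[0,0,-0.1,0,0,0,1],[0,0,-0.1,0,0,0,1],[0,0,-0.1,0,0,0,1],[0,0,-0.06,0,0,0,1],[0,0,0,0,0,0,1],[0,0,0,0,0,0,1]],
])

```text
time_s: 4.18
position: [0.4259, -0.2311, 0.0923]
tcp_rot: [[0.308, 0.008, 0.951], [-0.951, 0.0, 0.308], [0.002, -1.0, 0.008]]
force: [0.3, -0.1, 0.2]
width: 0.0854
```

>>> carry_out([
  [[-0.018,-0.01,-0.045,0,0,0,1],[0,0,0,0,0,0,1],[0,0,0,0,0,0,-1],[0,0,0,0,0,0,-1],[0,0,0,0,0,0,-1],[0,0,0,0,0,0,-1],[0,0,0,0,0,0,-1],[0,0,0,0,0,0,-1]],
], grip_force=40)

```text
time_s: 5.18
position: [0.422, -0.2344, 0.0822]
tcp_rot: [[0.308, 0.01, 0.951], [-0.951, -0.002, 0.308], [0.005, -1.0, 0.009]]
force: [0.4, -0.0, 0.8]
width: 0.044
```

>>> carry_out([
  [[0,0,0.1,0,0,0,-1],[0,0,0.15,0,0,0,-1],[0,0,0.15,0,0,0,-1],[0,0,0.1,0,0,0,-1],[0.012,0.1,0,0,0,0.05,-1],[0.012,0.17,0,0,0,0.07,-1],[0.012,0.17,0,0,0,0.07,-1],[0.012,0.17,0,0,0,0.07,-1],[0.012,0.17,0,0,0,0.07,-1],[0.012,0.17,0,0,0,0.07,-1],[0.012,0.17,0,0,0,0.07,-1]],
])

```text
time_s: 6.55
position: [0.4412, 0.0519, 0.2091]
tcp_rot: [[0.859, 0.005, 0.511], [-0.511, 0.005, 0.859], [0.002, -1.0, 0.007]]
force: [1.4, -0.2, -1.5]
width: 0.0441
```

```bash
python3 w.py w4
```

```text
6.55 [0.4412 0.0519 0.2091] [ -4.3   5.2 -16.6  67.8   0.3 116.4] [[0.859, 0.005, 0.511], [-0.511, 0.005, 0.859], [0.002, -1.0, 0.007]] [ 1.4 -0.2 -1.5] 0.0441339203841947
```

View pics/w4.png

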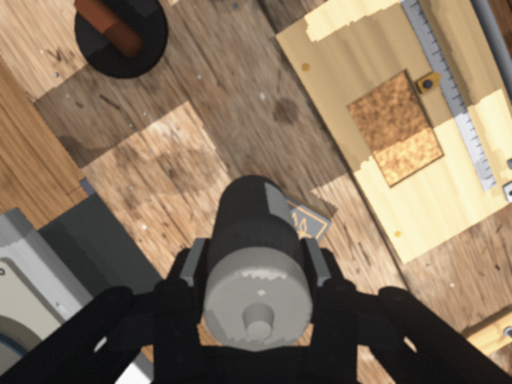

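>>> carry_out([
  [[0.01,0.17,0,0,0,0.067,-1],[0.01,0.2,0,0,0,0.067,-1],[0.01,0.2,0,0,0,0.067,-1],[0.01,0.2,0,0,0,0.067,-1],[0.01,0.2,0,0,0,0.067,-1],[0.01,0.17,0,0,0,0.067,-1],[0,0,0,0,0,0,-1],[0,0,0,0,0,0,-1]],
])

```text
time_s: 7.6
position: [0.4544, 0.3508, 0.2066]
tcp_rot: [[0.996, -0.002, -0.094], [0.094, 0.006, 0.996], [-0.002, -1.0, 0.007]]
force: [0.1, 0.1, -2.2]
width: 0.0441
```

```bash
python3 w.py w5
```

```text
7.6 [0.4544 0.3508 0.2066] [ 29.1  17.9  -0.5  71.5   0.4 113.7] [[0.996, -0.002, -0.094], [0.094, 0.006, 0.996], [-0.002, -1.0, 0.007]] [ 0.1  0.1 -2.2] 0.04414849505633965
```

View pics/w5.png

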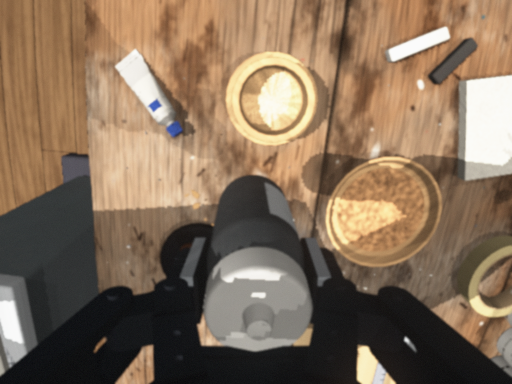

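Run:
```python
import cv2
im=cv2.imread('pics/w5.png')
cv2.imwrite('pics/w5a.png',cv2.resize(im[40:280,210:460],None,fx=2.5*.98,fy=2.5*.98,interpolation=cv2.INTER_CUBIC))
cv2.imwrite('pics/w5b.png',cv2.resize(im[40:160,210:330],None,fx=5,fy=5,interpolation=cv2.INTER_CUBIC))
```

```text
(no output)
```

View pics/w5b.png

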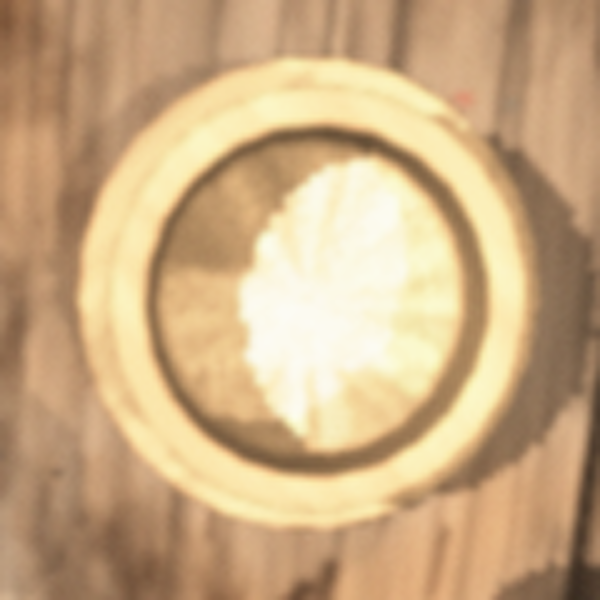

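View pics/w5a.png

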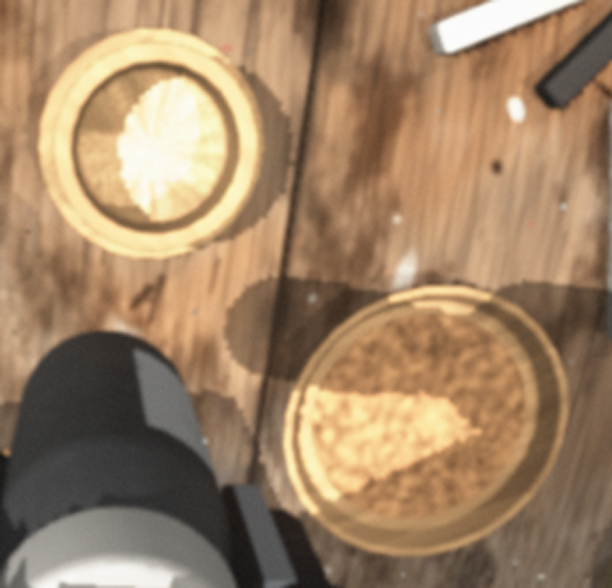

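Run:
```python
from h import *
m,im=load('w5')
s=5
print('well',onz(m,273.8,99.9,.038), np.linalg.norm(onz(m,210+150/5,99.9,.038)-onz(m,210+488/5,99.9,.038)))
f=lambda x,y:onz(m,210+x/2.45,40+y/2.45,.016)
print('dish',f(427,421),np.linalg.norm(f(284,421)-f(570,421)),np.linalg.norm(f(427,286)-f(427,556)))
m,im=load('w4'); print('pointer',onz(m,428,83,.023))
# bottle axis in camera now
m,im=load('w5'); s=manip.sense();R=s['tcp_rot'];p=s['position']
for dz in (-.088,0.04): print(proj(m,p+np.array([0,0,dz])))
```

```text
well [0.46455377 0.42271337 0.038     ] 0.06116753343692445
dish [0.59883834 0.31765411 0.016     ] 0.13156214562135085 0.13075069666080724
pointer [0.63081125 0.04189771 0.023     ]
[255.18156955 204.38009245]
[254.76852348 332.11897711]
```

Run:
```python
from h import *
for n in('side','scene'):
  m,im=grab(n,n+'5'); p=manip.sense()['position']; u,v=proj(m,p).astype(int); print(u,v,proj(m,p+[0,0,-.08]),proj(m,p+[0,0,.04]))
  c=im[max(v-50,0):v+60,max(u-60,0):u+60]; cv2.imwrite(f'pics/{n}5c.png',cv2.resize(c[:,:,::-1],None,fx=5,fy=5,interpolation=cv2.INTER_CUBIC))
```

```text
246 243 [247.38525987 269.68376501] [246.13794908 229.68407948]
197 133 [199.44922698 150.40401306] [196.61917487 125.06892046]
```

View pics/side5c.png

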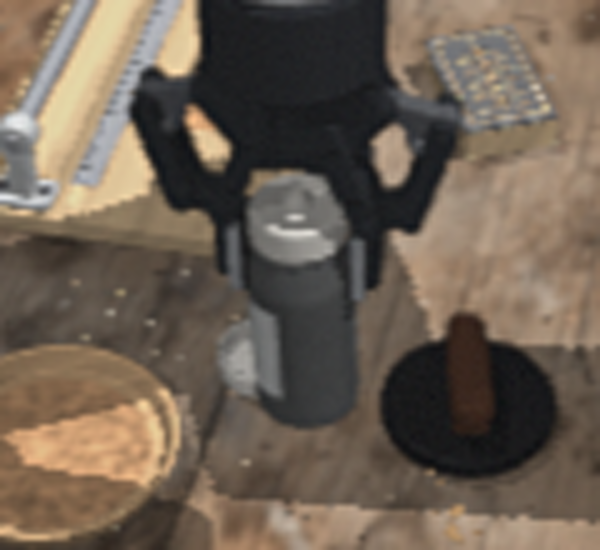

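View pics/scene5c.png

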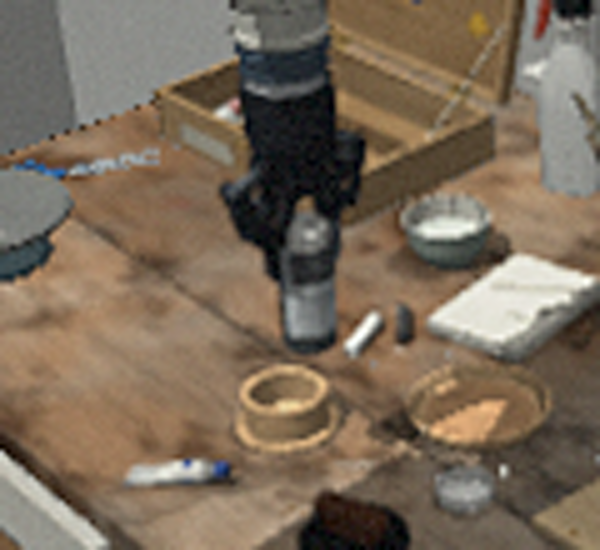

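Run:
```python
from h import *
ms,_=load('side5');mc,_=load('scene5');mw,_=load('w5'); p=manip.sense()['position'];print(p)
S=lambda x,y:(186+x/5,193+y/5); C=lambda x,y:(137+x/5,83+y/5)
print('cap top', tri(ms,S(297,200),mc,C(313,222)), tri(ms,S(297,200),mw,(258,298)))
print('bot', tri(ms,S(307,402),mc,C(309,340)))
for dz in(.038,.03,.02,-.082): print(dz,proj(mw,p+[0,0,dz]),proj(ms,p+[0,0,dz]),proj(mc,p+[0,0,dz]))
```

```text
[0.4547904  0.35013307 0.20707638]
cap top (array([0.46079756, 0.34442726, 0.23400747]), np.float64(0.006656458635473386)) (array([0.45269876, 0.36787963, 0.25254676]), np.float64(0.003014772216154283))
bot (array([0.45397223, 0.35571431, 0.12138335]), np.float64(0.0016398862272696106))
0.038 [255.3873726  330.03408457] [246.11875311 230.2651203 ] [196.66802028 125.50801017]
0.03 [255.39888692 314.8689018 ] [246.20804486 233.12467797] [196.86281798 127.25847748]
0.02 [255.41114942 298.31713728] [246.3183444  236.65646751] [197.10500752 129.43338249]
-0.082 [255.47279749 208.17072447] [247.36593581 270.17057333] [199.4947095  150.80945137]
```

>>> carry_out([
  [[0.01,0.07,0,0,0,0,-1],[0.01,0.08,0,0,0,0,-1],[0.01,0.07,0,0,0,0,-1],[0.0,0.05,-0.1,0,0,0,-1],[0,0,-0.1,0,0,0,-1],[0,0,-0.05,0,0,0,-1],[0,0,0,0,0,0,-1]],
])

```text
time_s: 8.62
position: [0.4639, 0.4244, 0.1435]
tcp_rot: [[0.996, 0.001, -0.092], [0.092, 0.009, 0.996], [0.001, -1.0, 0.009]]
force: [-0.8, -0.5, -0.9]
width: 0.0443
```

```bash
python3 w.py w6
python3 - <<'E'
from h import *
m,im=grab('side','side6'); u,v=proj(m,[.4645,.4227,.08]).astype(int)
a=cv2.resize(im[v-45:v+45,u-45:u+45],None,fx=4.4,fy=4.4,interpolation=cv2.INTER_CUBIC)
m,im=grab('scene','scene6'); u,v=proj(m,[.4645,.4227,.08]).astype(int)
b=cv2.resize(im[v-45:v+45,u-45:u+45],None,fx=4.4,fy=4.4,interpolation=cv2.INTER_CUBIC)
cv2.imwrite('pics/c6.png',np.hstack([a,b])[:,:,::-1])
E
```

```text
8.625 [0.4639 0.4244 0.1435] [ 34.6  24.8   0.7  65.6   0.4 119.4] [[0.996, 0.001, -0.092], [0.092, 0.009, 0.996], [0.001, -1.0, 0.009]] [-0.8 -0.5 -0.9] 0.0443234546913967
```

View pics/c6.png

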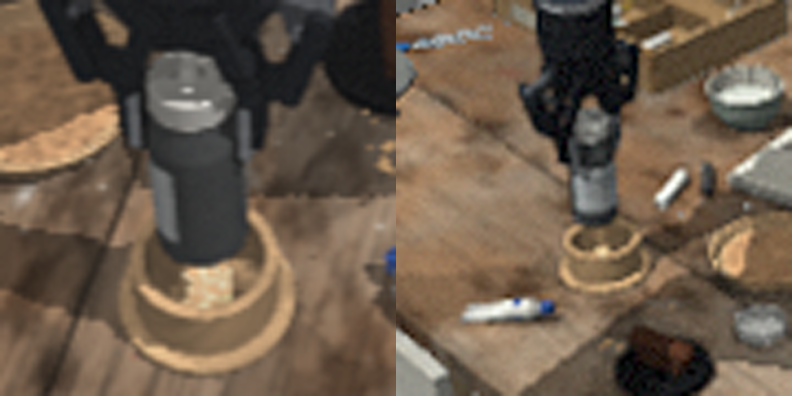

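View pics/w6.png

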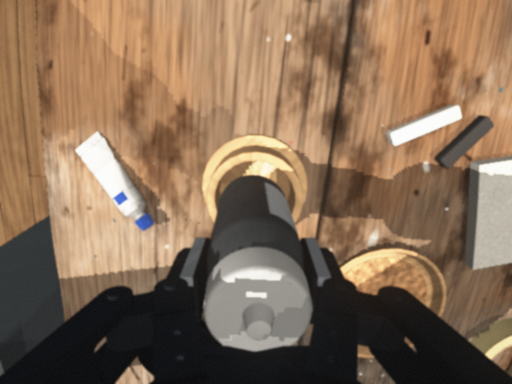

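>>> carry_out([
  [[-0.002,-0.007,-0.06,0,0,0,-1],[0,0,-0.06,0,0,0,-1],[0,0,-0.05,0,0,0,-1],[0,0,0,0,0,0,-1],[0,0,0,0,0,0,-1]],
])

```text
time_s: 9.4
position: [0.4643, 0.4222, 0.1006]
tcp_rot: [[0.996, 0.004, -0.09], [0.09, 0.011, 0.996], [0.005, -1.0, 0.011]]
force: [0.2, -0.1, -2.1]
width: 0.0446
```

>>> carry_out([
  [[0,0,-0.03,0,0,0,-1],[0,0,-0.02,0,0,0,-1],[0,0,0,0,0,0,-1]],
])

```text
time_s: 9.78
position: [0.4648, 0.4226, 0.0882]
tcp_rot: [[0.996, 0.006, -0.091], [0.09, 0.012, 0.996], [0.007, -1.0, 0.012]]
force: [-0.5, 0.2, 0.0]
width: 0.0444
```

>>> carry_out([
  [[0,0,-0.004,0,0,0,-0.9],[0,0,0,0,0,0,0.3],[0,0,0,0,0,0,0.5],[0,0,0,0,0,0,0.8],[0,0,0,0,0,0,0.8],[0,0,0.08,0,0,0,0.8],[0,0,0.15,0,0,0,0.8],[0,0,0.15,0,0,0,0.8],[0,0,0.15,0,0,0,0.8],[0,-0.15,0.05,0,0,0,0.8],[0,-0.2,0.0,0,0,0,0.8],[0,0,0,0,0,0,0.8]],
])

```text
time_s: 11.28
position: [0.4643, 0.3331, 0.2368]
tcp_rot: [[0.996, 0.006, -0.092], [0.092, 0.012, 0.996], [0.007, -1.0, 0.011]]
force: [-0.2, 0.3, 0.4]
width: 0.0771
```

```bash
python3 w.py w7
```

```text
11.275 [0.4643 0.3331 0.2368] [ 27.   16.7   2.2  74.9   0.5 111.7] [[0.996, 0.006, -0.092], [0.092, 0.012, 0.996], [0.007, -1.0, 0.011]] [-0.2  0.3  0.4] 0.07709458077086688
```

View pics/w7.png

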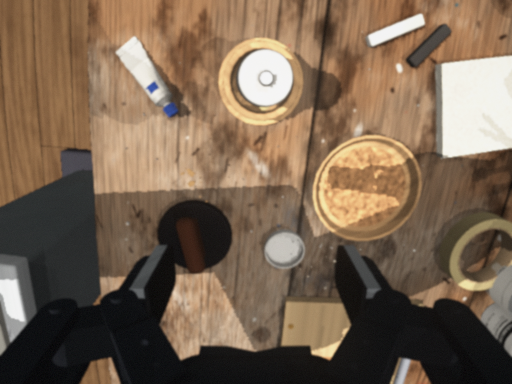

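Run:
```python
from h import *
m,im=load('w7')
cv2.imwrite('pics/w7a.png',cv2.resize(im[190:290,145:245],None,fx=6,fy=6,interpolation=cv2.INTER_CUBIC)[:,:,::-1])
```

```text
(no output)
```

View pics/w7a.png

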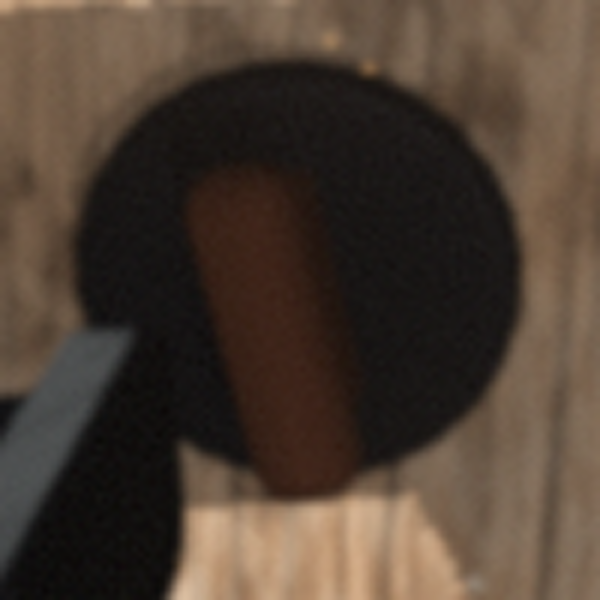

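Run:
```python
from h import *
m,im=load('w7'); f=lambda x,y,z:onz(m,145+x/6,190+y/6,z)
a=f(235,175,.042);b=f(312,490,.042);print(a,b,(a+b)/2,np.linalg.norm(a-b),np.degrees(np.arctan2(*(a-b)[1::-1])))
print('disc',f(299,268,.012), np.linalg.norm(f(78,265,.014)-f(520,265,.014)))
```

```text
[0.39330686 0.27097271 0.042     ] [0.4095389  0.20604738 0.042     ] [0.40142288 0.23851004 0.042     ] 0.06692366376239375 104.03683151748719
disc [0.40091846 0.23871586 0.012     ] 0.08993886212970101
```

>>> carry_out([
  [[-0.08,-0.12,-0.1,0,0,0.04,0.2],[-0.08,-0.12,-0.15,0,0,0.035,0.2],[-0.08,-0.12,-0.15,0,0,0.03,0.2],[0,0,0,0,0,0,0.2],[0,0,0,0,0,0,0.2]],
])

```text
time_s: 11.95
position: [0.4033, 0.2455, 0.1337]
tcp_rot: [[0.967, 0.005, -0.255], [0.255, 0.016, 0.967], [0.009, -1.0, 0.014]]
force: [0.2, 0.0, -0.5]
width: 0.0514
```

```bash
python3 w.py w8
```

```text
11.95 [0.4033 0.2455 0.1337] [ 20.7  10.7 -21.8  57.    0.7  95.9] [[0.967, 0.005, -0.255], [0.255, 0.016, 0.967], [0.009, -1.0, 0.014]] [ 0.2  0.  -0.5] 0.05136909133470374
```

View pics/w8.png

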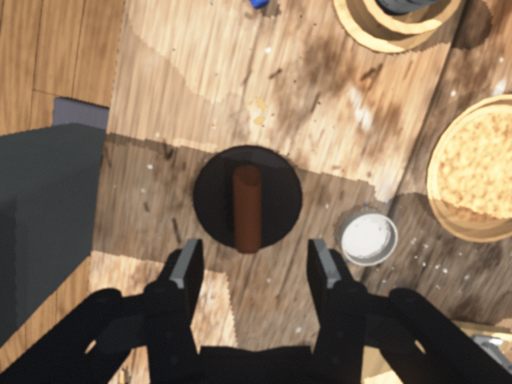

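>>> carry_out([
  [[-0.008,-0.026,-0.1,-0.01,0.003,0,0.2],[0,0,-0.1,0,0,0,0.2],[0,0,-0.1,0,0,0,0.2],[0,0,-0.05,0,0,0,0.2],[0,0,0,0,0,0,0.2],[0,0,0,0,0,0,0.2]],
])

```text
time_s: 12.75
position: [0.4085, 0.2447, 0.0486]
tcp_rot: [[0.966, 0.011, -0.258], [0.258, 0.005, 0.966], [0.012, -1.0, 0.002]]
force: [-0.8, 1.3, -0.2]
width: 0.0515
```

>>> carry_out([
  [[-0.03,-0.024,-0.03,0,0.007,0,0.2],[0,0,-0.02,0,0,0,0.2],[0,0,0,0,0,0,0.2],[0,0,0,0,0,0,-1],[0,0,0,0,0,0,-1],[0,0,0,0,0,0,-1],[0,0,0,0,0,0,-1],[0,0,0,0,0,0,-1]],
], grip_force=50)

```text
time_s: 13.75
position: [0.4014, 0.2386, 0.037]
tcp_rot: [[0.966, 0.002, -0.257], [0.257, 0.006, 0.966], [0.004, -1.0, 0.005]]
force: [0.7, -0.4, -0.7]
width: 0.0203
```

>>> carry_out([
  [[0,0,0.1,0,0,0,-1],[0,0,0.15,0,0,0,-1],[0.1,0.04,0.05,0,0,0,-1],[0.17,0.07,0,0,0,0,-1],[0.17,0.07,0,0,0,0,-1],[0.17,0.07,0,0,0,0,-1],[0.13,0.05,0,0,0,0,-1],[0,0,0,0,0,0,-1],[0,0,0,0,0,0,-1]],
])

```text
time_s: 14.88
position: [0.5893, 0.3151, 0.1121]
tcp_rot: [[0.966, -0.002, -0.258], [0.258, 0.004, 0.966], [-0.001, -1.0, 0.005]]
force: [0.4, -0.7, -1.4]
width: 0.02
```

```bash
python3 w.py w9
```

```text
14.875 [0.5893 0.3151 0.1121] [20.8 29.8  4.5 64.8  0.3 95.9] [[0.966, -0.002, -0.258], [0.258, 0.004, 0.966], [-0.001, -1.0, 0.005]] [ 0.4 -0.7 -1.4] 0.020012942123071416
```

View pics/w9.png

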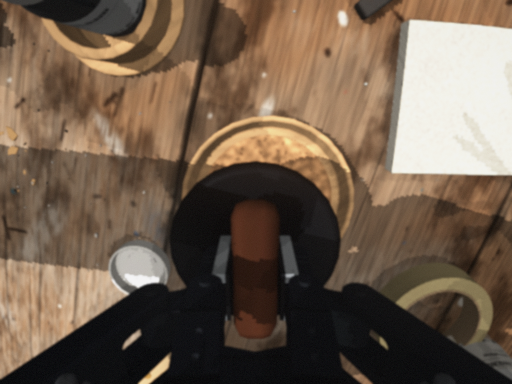

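>>> carry_out([
  [[0.038,0.01,-0.05,0,0,0,-1],[0,0,-0.08,0,0,0,-1],[0,0,-0.06,0,0,0,-1],[0,0,-0.03,0,0,0,-1],[0,0,0,0,0,0,-1]],
])

```text
time_s: 15.55
position: [0.5979, 0.3172, 0.0548]
tcp_rot: [[0.966, -0.002, -0.258], [0.258, 0.004, 0.966], [-0.001, -1.0, 0.005]]
force: [-0.6, 0.2, -1.3]
width: 0.0199
```

>>> carry_out([
  [[0.003,0.002,-0.03,0,0,0,-1],[0,0,-0.018,0,0,0,-1],[0,0,0,0,0,0,-1]],
])

```text
time_s: 15.92
position: [0.5993, 0.3179, 0.0431]
tcp_rot: [[0.966, -0.0, -0.258], [0.258, 0.005, 0.966], [0.001, -1.0, 0.005]]
force: [0.2, 0.5, -1.2]
width: 0.0201
```

>>> carry_out([
  [[0,0,-0.006,0,0,0,-1],[0,0,0,0,0,0,0.2],[0,0,0,0,0,0,0.2],[0,0,0,0,0,0,0.2],[0,0,0.08,0,0,0,0.2],[0,0,0.15,0,0,0,0.2],[0,0,0.15,0,0,0,0.2],[-0.1,-0.1,0.15,0,0,-0.05,0.5],[-0.1,-0.2,0.1,0,0,-0.06,0.5],[-0.1,-0.2,0,0,0,-0.06,1],[-0.1,-0.2,0,0,0,-0.06,1],[-0.1,-0.2,0,0,0,-0.06,1],[0,0,0,0,0,0,1],[0,0,0,0,0,0,1]],
])

```text
time_s: 17.68
position: [0.4707, 0.0875, 0.2055]
tcp_rot: [[0.982, 0.009, 0.186], [-0.187, 0.004, 0.982], [0.008, -1.0, 0.006]]
force: [0.1, 0.2, -0.5]
width: 0.0854
```

```bash
python3 w.py w10
```

```text
17.675 [0.4707 0.0875 0.2055] [  0.3   8.6 -13.2  67.7   0.3 101.1] [[0.982, 0.009, 0.186], [-0.187, 0.004, 0.982], [0.008, -1.0, 0.006]] [ 0.1  0.2 -0.5] 0.08541632686468205
```

View pics/w10.png

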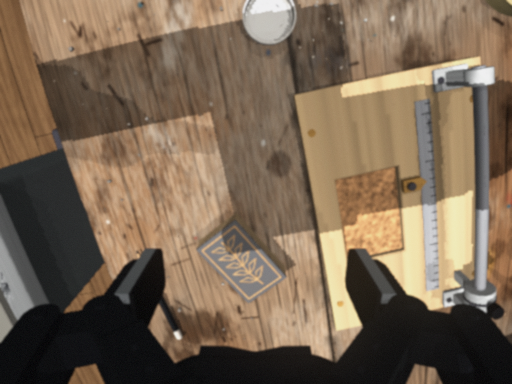

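Run:
```python
from h import *
m,im=load('w10')
cv2.imwrite('pics/w10a.png',cv2.resize(im[50:325,290:512],None,fx=2.2,fy=2.2,interpolation=cv2.INTER_CUBIC)[:,:,::-1])
cv2.imwrite('pics/w10b.png',cv2.resize(im[205:310,190:300],None,fx=5.5,fy=5.5,interpolation=cv2.INTER_CUBIC)[:,:,::-1])
cv2.imwrite('pics/w10c.png',cv2.resize(im[165:205,390:440],None,fx=12,fy=12,interpolation=cv2.INTER_CUBIC)[:,:,::-1])
```

```text
(no output)
```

View pics/w10a.png

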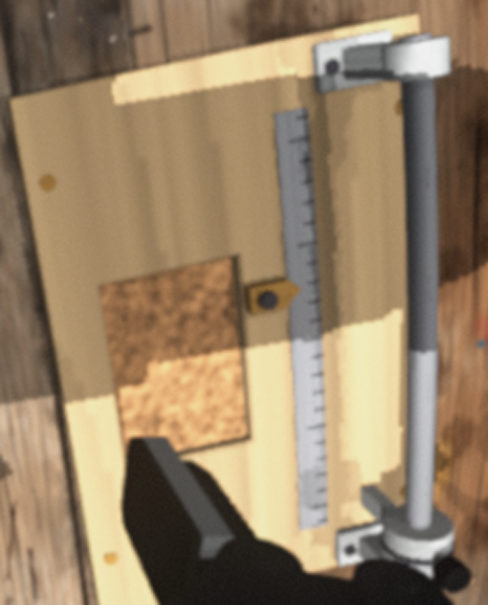

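View pics/w10b.png

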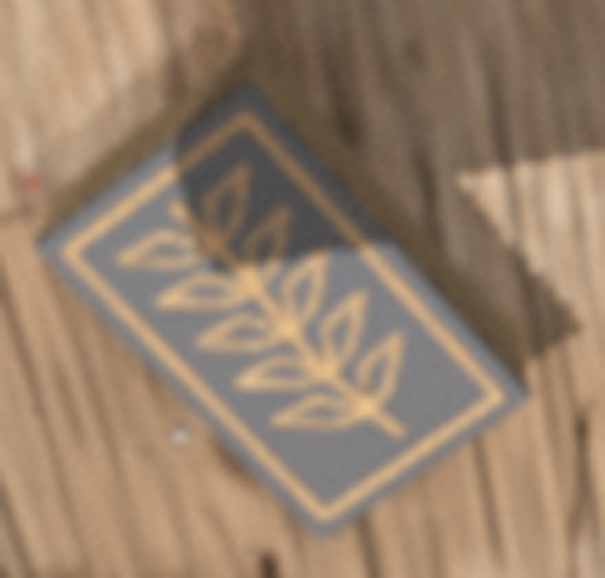

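View pics/w10c.png

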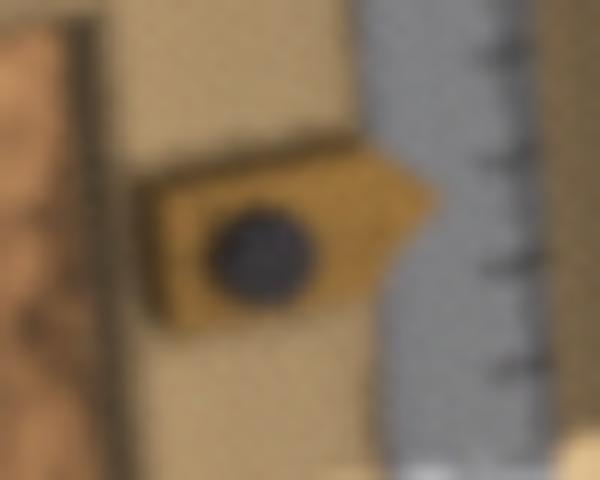

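Run:
```python
from h import *
m,im=load('w10')
def ang(v): return np.degrees(np.arctan2(v[1],v[0]))
A=lambda x,y,z:onz(m,290+x/2.2,50+y/2.2,z); B=lambda x,y,z:onz(m,190+x/5.5,205+y/5.5,z); C=lambda x,y,z:onz(m,390+x/12,165+y/12,z)
P=[B(*q,.024) for q in ((248,85),(525,395),(320,535),(38,245))];print('block',np.mean(P,0),ang(P[0]-P[1]),ang(P[3]-P[2]),ang(P[0]-P[3]))
R=[A(*q,.012) for q in ((100,285),(237,256),(249,437),(126,455))]
print('rec',np.mean(R,0),[r.round(4) for r in R],ang(R[0]-R[3]),ang(R[1]-R[2]),ang(R[1]-R[0]))
E=[A(*q,.012) for q in ((12,98),(98,585),(418,15))]; print('board corner',E,ang(E[0]-E[1]),ang(E[2]-E[0]))
for z in(.017,.020,.023): print('ptr tip',C(436,198,z),'screw',C(262,252,z))
print('rule edge',ang(A(277,115,.013)-A(301,525,.013)))
T=[A(*q,.058) for q in ((420,90),(421,350),(419,520))];print('bar',T,ang(T[0]-T[2]))
print('bracket foot screws',A(330,68,.018),A(350,548,.018))
```

```text
block [ 0.43827187 -0.01239627  0.024     ] 117.86206323642415 117.95331553623174 28.219594131630636
rec [0.58874883 0.01250806 0.012     ] [array([0.5536, 0.0602, 0.012 ]), array([0.6212, 0.062 , 0.012 ]), array([ 0.6231, -0.0376,  0.012 ]), array([ 0.5572, -0.0346,  0.012 ])] 92.17194475173379 91.09838814056066 1.5745809251743395
board corner [array([0.5250309 , 0.15356753, 0.012     ]), array([ 0.53420596, -0.11504838,  0.012     ]), array([0.7146769 , 0.15933179, 0.012     ])] 91.95628058985054 1.7409586610627596
ptr tip [0.64946311 0.04114288 0.017     ] screw [0.63327193 0.03914085 0.017     ]
ptr tip [0.6478956  0.04231861 0.02      ] screw [0.63185811 0.04033558 0.02      ]
ptr tip [0.64632808 0.04349433 0.023     ] screw [0.63044428 0.0415303  0.023     ]
rule edge 91.85730773284703
bar [array([0.68185629, 0.13120867, 0.058     ]), array([0.68423076, 0.01794898, 0.058     ]), array([ 0.68870544, -0.074023  ,  0.058     ])] 91.91141068271111
bracket foot screws [0.66717613 0.14252995 0.018     ] [ 0.67751088 -0.11784996  0.018     ]
```

>>> carry_out([
  [[-0.03,-0.1,-0.05,0,0,0.114,1],[-0.03,-0.1,-0.08,0,0,0.114,1],[-0.04,-0.1,-0.08,0,0,0.114,1],[-0.03,-0.1,-0.08,0,0,0.114,1],[0,0,-0.08,0,0,0,1],[0,0,0,0,0,0,1],[0,0,0,0,0,0,1]],
])

```text
time_s: 18.6
position: [0.4422, -0.0091, 0.1101]
tcp_rot: [[0.86, 0.004, -0.509], [0.509, 0.011, 0.86], [0.009, -1.0, 0.008]]
force: [1.4, -0.4, 0.4]
width: 0.0853
```

```bash
python3 w.py w11
```

```text
18.6 [ 0.4422 -0.0091  0.1101] [-12.5   9.5 -27.2  53.2   0.7  46.9] [[0.86, 0.004, -0.509], [0.509, 0.011, 0.86], [0.009, -1.0, 0.008]] [ 1.4 -0.4  0.4] 0.08531458552918193
```

View pics/w11.png

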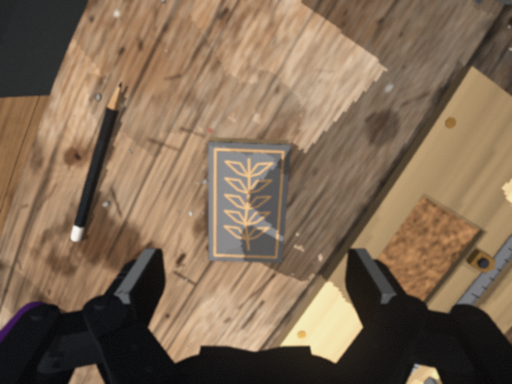

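>>> carry_out([
  [[-0.016,-0.014,-0.08,-0.007,0.003,-0.023,1],[0,0,-0.1,0,0,0,1],[0,0,-0.1,0,0,0,1],[0,0,-0.04,0,0,0,1],[0,0,0,0,0,0,1],[0,0,0,0,0,0,1]],
])

```text
time_s: 19.4
position: [0.4426, -0.0112, 0.0329]
tcp_rot: [[0.876, 0.009, -0.482], [0.482, -0.002, 0.876], [0.007, -1.0, -0.005]]
force: [-0.4, 0.0, 0.6]
width: 0.0854
```

>>> carry_out([
  [[-0.018,-0.006,-0.03,0,0.006,0,1],[0,0,0,0,0,0,1],[0,0,0,0,0,0,-1],[0,0,0,0,0,0,-1],[0,0,0,0,0,0,-1],[0,0,0,0,0,0,-1],[0,0,0,0,0,0,-1]],
], grip_force=50)

```text
time_s: 20.27
position: [0.4386, -0.013, 0.0266]
tcp_rot: [[0.876, 0.002, -0.482], [0.482, -0.002, 0.876], [0.0, -1.0, -0.003]]
force: [-0.5, 0.1, 0.2]
width: 0.0544
```

>>> carry_out([
  [[0,0,0.1,0,0,0,-1],[0,0,0.12,0,0,0,-1],[0.12,0.02,0.02,0,0,-0.078,-1],[0.16,0.025,0,0,0,-0.078,-1],[0.16,0.025,0,0,0,-0.078,-1],[0.12,0.02,0,0,0,-0.078,-1],[0,0,0,0,0,0,-1],[0,0,0,0,0,0,-1]],
])

```text
time_s: 21.28
position: [0.5806, 0.0105, 0.0868]
tcp_rot: [[1.0, -0.003, -0.021], [0.021, -0.0, 1.0], [-0.003, -1.0, -0.0]]
force: [-0.0, 0.3, -1.8]
width: 0.0546
```

```bash
python3 w.py w12
```

```text
21.275 [0.5806 0.0105 0.0868] [ -7.2  23.1 -11.   56.1  -0.   81.6] [[1.0, -0.003, -0.021], [0.021, -0.0, 1.0], [-0.003, -1.0, -0.0]] [-0.   0.3 -1.8] 0.054642517956485774
```

View pics/w12.png

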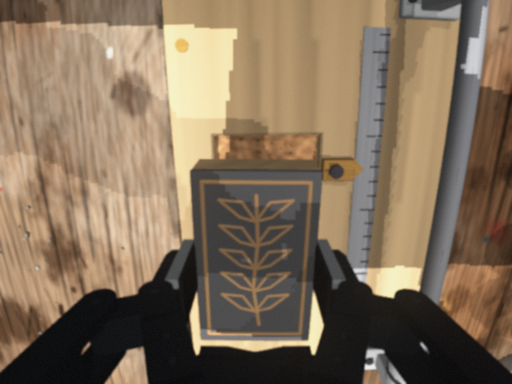

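Run:
```python
from h import *
m,im=load('w12'); z=.0842
P=[onz(m,*q,z) for q in((192,168),(322,177),(311,340),(200,340))]
for p in P: print(p.round(4))
print(np.mean(P,0)); 
for q in ((214,133),(321,133)): print(onz(m,*q,.012).round(4))
print('tip',onz(m,362,170,.017).round(4),onz(m,362,170,.02).round(4))
```

```text
[0.5531 0.0573 0.0842]
[0.6082 0.0545 0.0842]
[ 0.6106 -0.0332  0.0842]
[ 0.5528 -0.0345  0.0842]
[0.58118881 0.01105409 0.0842    ]
[0.5534 0.0623 0.012 ]
[0.6213 0.0637 0.012 ]
tip [0.6487 0.0414 0.017 ] [0.6477 0.0422 0.02  ]
```

>>> carry_out([
  [[0.032,0.002,-0.04,0,-0.002,0.007,-1],[0,0,-0.05,0,0,0,-1],[0,0,-0.05,0,0,0,-1],[0,0,0,0,0,0,-1],[0,0,0,0,0,0,-1]],
])

```text
time_s: 21.95
position: [0.587, 0.0107, 0.0491]
tcp_rot: [[0.999, -0.001, -0.032], [0.032, -0.0, 0.999], [-0.001, -1.0, -0.0]]
force: [-0.0, -0.6, -1.6]
width: 0.0545
```

>>> carry_out([
  [[0.006,0.001,-0.03,0,0,0,-1],[0,0,-0.03,0,0,0,-1],[0,0,0,0,0,0,-1],[0,0,0,0,0,0,-1]],
])

```text
time_s: 22.45
position: [0.5889, 0.0109, 0.0336]
tcp_rot: [[0.999, -0.0, -0.032], [0.032, -0.0, 0.999], [-0.0, -1.0, -0.0]]
force: [-0.1, 0.6, -1.5]
width: 0.0542
```

>>> carry_out([
  [[0,0,-0.008,0,0,0,-1],[0,0,0,0,0,0,-1],[0,0,0,0,0,0,0.3],[0,0,0,0,0,0,0.6],[0,0,0,0,0,0,0.6],[0,0,0.1,0,0,0,0.6],[0,0,0.15,0,0,0,0.6],[0,0,0.15,0,0,0,0.8],[0,-0.1,0.15,0,0,0,1],[0,-0.1,0.0,0,0,0,1],[0,0,0,0,0,0,1],[0,0,0,0,0,0,1]],
])

```text
time_s: 23.95
position: [0.5888, -0.0396, 0.1746]
tcp_rot: [[0.999, 0.002, -0.033], [0.033, -0.001, 0.999], [0.002, -1.0, -0.001]]
force: [0.4, 0.9, -0.9]
width: 0.0859
```

```bash
python3 w.py w13
```

```text
23.95 [ 0.5888 -0.0396  0.1746] [-12.   20.3  -1.7  67.9  -0.   76.1] [[0.999, 0.002, -0.033], [0.033, -0.001, 0.999], [0.002, -1.0, -0.001]] [ 0.4  0.9 -0.9] 0.08587327136457076
```

View pics/w13.png

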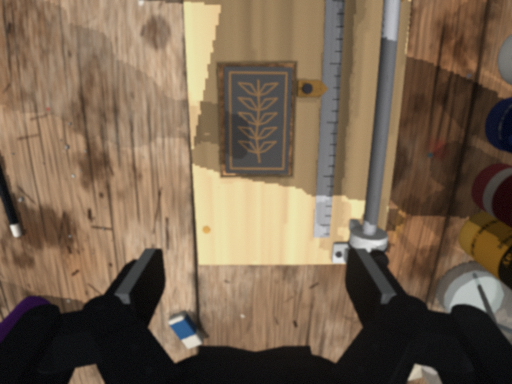

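>>> carry_out([
  [[0.12,-0.15,0.05,0,0,0,1],[0.12,-0.15,0.05,0,0,0,1],[0.07,-0.15,0.0,0,0,0,1],[0,0,0,0,0,0,1],[0,0,0,0,0,0,1]],
])

```text
time_s: 24.62
position: [0.6674, -0.15, 0.1973]
tcp_rot: [[0.999, -0.003, -0.039], [0.039, 0.002, 0.999], [-0.003, -1.0, 0.002]]
force: [0.4, 0.1, 0.7]
width: 0.0855
```

```bash
python3 w.py w14
python3 - <<'E'
from h import *
m,im=load('w14'); cv2.imwrite('pics/w14a.png',cv2.resize(im[120:320,180:380],None,fx=3,fy=3,interpolation=cv2.INTER_CUBIC)[:,:,::-1])
E
```

```text
24.625 [ 0.6674 -0.15    0.1973] [-19.7  29.2  16.2  77.2   0.   68.1] [[0.999, -0.003, -0.039], [0.039, 0.002, 0.999], [-0.003, -1.0, 0.002]] [0.4 0.1 0.7] 0.08549034561734915
```

View pics/w14.png

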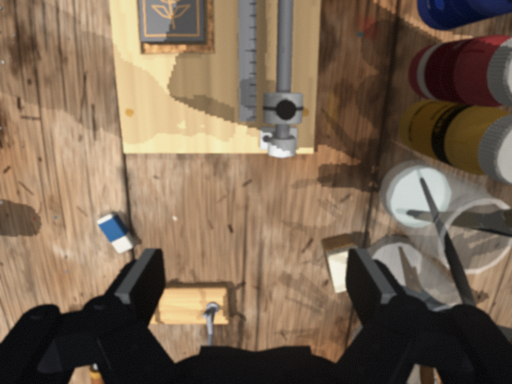

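View pics/w14a.png

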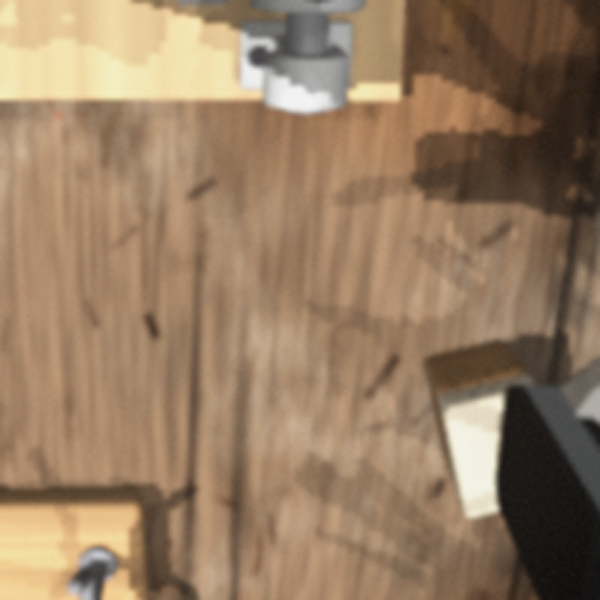

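Run:
```python
from h import *
m,im=load('w14'); cv2.imwrite('pics/w14b.png',cv2.resize(im[75:165,240:330],None,fx=6,fy=6,interpolation=cv2.INTER_CUBIC)[:,:,::-1])
for z in (.058,.074,.085): print(z,onz(m,284,108,z),onz(m,286.5,108,z))
print('bottles',onz(m,405,120,.05),onz(m,412,72,.05))
```

```text
0.058 [ 0.68825125 -0.08477912  0.058     ] [ 0.69029835 -0.08469226  0.058     ]
0.074 [ 0.68684389 -0.08393968  0.074     ] [ 0.68876808 -0.08385804  0.074     ]
0.085 [ 0.68587633 -0.08336257  0.085     ] [ 0.68771601 -0.08328451  0.085     ]
bottles [ 0.79465682 -0.0900091   0.05      ] [ 0.79442516 -0.05010479  0.05      ]
```

View pics/w14b.png

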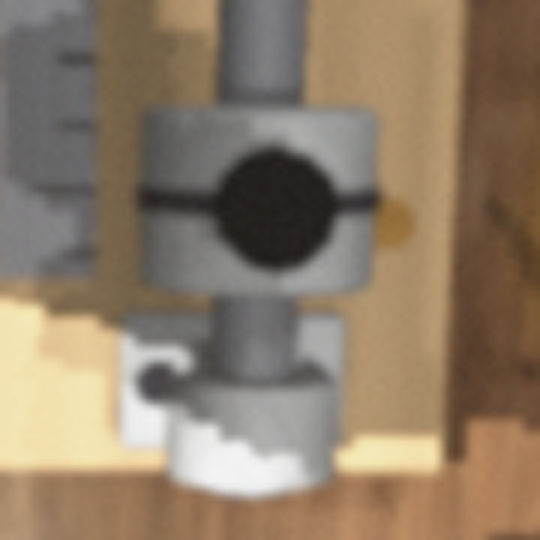

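>>> carry_out([
  [[0.04,0.13,-0.05,0,0,0,1],[0.038,0.14,-0.05,0,0,0,1],[0,0,-0.1,0,0,0,1],[0,0,-0.1,0,0,0,1],[0,0,-0.05,0,0,0,1],[0,0,0,0,0,0,1],[0,0,0,0,0,0,1]],
])

```text
time_s: 25.55
position: [0.685, -0.0728, 0.1103]
tcp_rot: [[0.999, -0.001, -0.046], [0.046, 0.001, 0.999], [-0.001, -1.0, 0.002]]
force: [0.6, 0.3, -0.5]
width: 0.0857
```

```bash
python3 w.py w15
```

```text
25.55 [ 0.685  -0.0728  0.1103] [-13.1  31.8   7.9  66.2   0.1  74.3] [[0.999, -0.001, -0.046], [0.046, 0.001, 0.999], [-0.001, -1.0, 0.002]] [ 0.6  0.3 -0.5] 0.08566202063208776
```

View pics/w15.png

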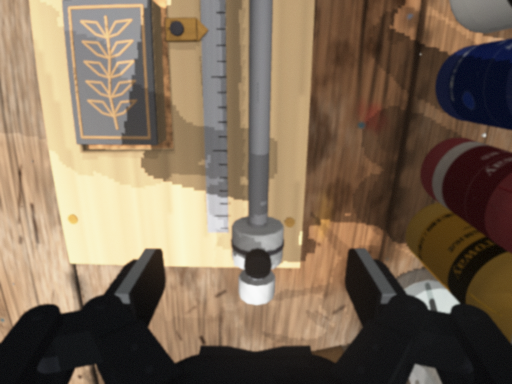

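>>> carry_out([
  [[0.008,-0.04,-0.05,0,0,-0.007,1],[0,0,-0.08,0,0,0,1],[0,0,-0.06,0,0,0,1],[0,0,0,0,0,0,1],[0,0,0,0,0,0,1]],
], grip_force=25)

```text
time_s: 26.22
position: [0.6882, -0.0859, 0.0619]
tcp_rot: [[0.999, 0.002, -0.032], [0.032, 0.0, 0.999], [0.002, -1.0, 0.0]]
force: [0.0, -0.3, 0.8]
width: 0.0859
```

Run:
```python
from h import *
m,im=load('w15'); 
for z in(.017,.02): print(onz(m,207,30,z))
print(manip.sense()['joint_positions'])
```

```text
[0.64894377 0.04201902 0.017     ]
[0.64938881 0.04153436 0.02      ]
[-1.40583964e+01  3.39777240e+01  4.41948768e+00  6.03457826e+01
  4.16166355e-02  7.40957518e+01]
```

>>> carry_out([
  [[-0.003,0.004,-0.008,0,0,0,-1],[0,0,0,0,0,0,-1],[0,0,0,0,0,0,-1],[0,0,0,0,0,0,-1],[0,0,0,0,0,0,-1],[0,0,0,0,0,0,-1],[0,0,0,0,0,0,-1]],
], grip_force=30)

```text
time_s: 27.1
position: [0.6869, -0.085, 0.0615]
tcp_rot: [[0.999, 0.002, -0.032], [0.032, -0.001, 0.999], [0.002, -1.0, -0.001]]
force: [-1.8, -0.6, 1.8]
width: 0.0312
```

>>> carry_out([
  [[0,0.02,0,0,0,0,-1],[-0.001,0.04,0,0,0,0,-1],[-0.001,0.04,0,0,0,0,-1],[-0.001,0.04,0,0,0,0,-1],[-0.001,0.04,0,0,0,0,-1]],
])

```text
time_s: 27.72
position: [0.6853, -0.0382, 0.0615]
tcp_rot: [[1.0, 0.001, -0.031], [0.031, -0.002, 1.0], [0.001, -1.0, -0.002]]
force: [-2.8, -2.7, 1.1]
width: 0.0308
```

>>> carry_out([
  [[-0.001,0.04,0,0,0,0,-1],[-0.001,0.04,0,0,0,0,-1],[-0.001,0.04,0,0,0,0,-1],[-0.001,0.04,0,0,0,0,-1],[-0.001,0.04,0,0,0,0,-1],[-0.001,0.04,0,0,0,0,-1],[0,0.03,0,0,0,0,-1],[0,0,0,0,0,0,-1]],
])

```text
time_s: 28.72
position: [0.6827, 0.0361, 0.0615]
tcp_rot: [[0.999, -0.001, -0.033], [0.033, -0.001, 0.999], [-0.001, -1.0, -0.001]]
force: [-2.8, -1.0, 2.2]
width: 0.0313
```

>>> carry_out([
  [[0,0.025,0,0,0,0,-1],[0,0,0,0,0,0,-1],[0,0,0,0,0,0,0.2],[0,0,0,0,0,0,0.6],[0,0,0,0,0,0,0.8],[0,0,0,0,0,0,0.8],[0,0,0.1,0,0,0,0.8],[0,-0.05,0.15,0,0,0,0.8],[-0.05,-0.1,0.15,0,0,0,1],[-0.05,-0.1,0.05,0,0,0,1],[0,0,0,0,0,0,1],[0,0,0,0,0,0,1]],
])

```text
time_s: 30.22
position: [0.6587, -0.0213, 0.1767]
tcp_rot: [[0.999, 0.003, -0.033], [0.033, 0.0, 0.999], [0.003, -1.0, 0.0]]
force: [0.1, 0.1, 0.6]
width: 0.0854
```

```bash
python3 w.py w16;  python3 - <<'E'
from h import *
m,im=load('w16'); cv2.imwrite('pics/w16b.png',cv2.resize(im[60:210,190:400],None,fx=3.8,fy=3.8,interpolation=cv2.INTER_CUBIC)[:,:,::-1])
E
```

```text
30.225 [ 0.6587 -0.0213  0.1767] [-9.2 26.9  9.2 72.2  0.  79. ] [[0.999, 0.003, -0.033], [0.033, 0.0, 0.999], [0.003, -1.0, 0.0]] [0.1 0.1 0.6] 0.08544545912799266
```

View pics/w16.png

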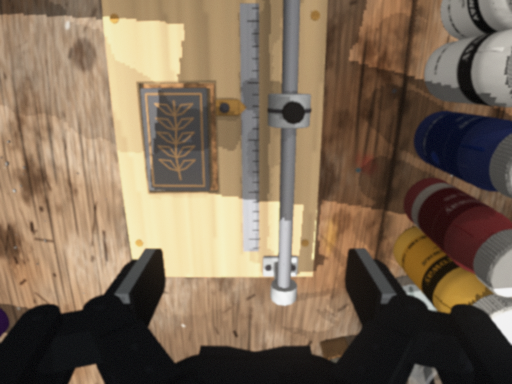

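View pics/w16b.png

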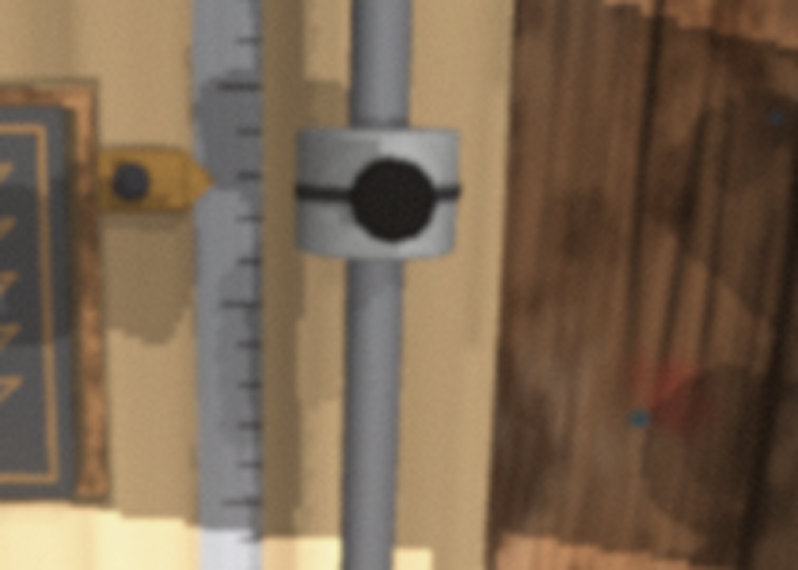

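Run:
```python
from h import *
m,im=load('w16'); f=lambda x,y,z:onz(m,190+x/3.8,60+y/3.8,z)
t=f(212,181,.02); print('tip',t); R=np.array([-.033,.9995])
for z in(.058,.066,.074): b=f(378,191,z); print(b, 'along', (b-t)[:2]@R)
b=f(300,189,.058);print(b,(b-t)[:2]@R)
```

```text
tip [0.649129   0.04185309 0.02      ]
[0.68312969 0.04318034 0.058     ] along 0.0002045629931889875
[0.68224398 0.04366431 0.066     ] along 0.0007175215055225382
[0.68135828 0.04414828 0.074     ] along 0.0012304800178560959
[0.66757324 0.04302563 0.058     ] 0.0005632958245539264
```

>>> carry_out([
  [[-0.05,-0.1,0.05,0,0,-0.008,1],[-0.085,-0.18,0.03,0,0,-0.01,1],[-0.085,-0.18,0,0,0,-0.01,1],[-0.085,-0.18,0,0,0,-0.01,1],[-0.085,-0.18,0,0,0,-0.01,1],[-0.085,-0.18,0,0,0,-0.01,1],[-0.085,-0.18,0,0,0,-0.01,1],[-0.085,-0.18,0,0,0,-0.01,1],[-0.085,-0.18,-0.05,0,0,-0.008,1],[0,0,0,0,0,0,1],[0,0,0,0,0,0,1]],
])

```text
time_s: 31.65
position: [0.4738, -0.4089, 0.174]
tcp_rot: [[0.996, -0.007, 0.087], [-0.087, 0.008, 0.996], [-0.007, -1.0, 0.008]]
force: [0.0, 0.7, 0.7]
width: 0.0851
```

```bash
python3 w.py w17
```

```text
31.65 [ 0.4738 -0.4089  0.174 ] [-48.5  24.2   4.4  70.8   0.   46.5] [[0.996, -0.007, 0.087], [-0.087, 0.008, 0.996], [-0.007, -1.0, 0.008]] [0.  0.7 0.7] 0.08514207032184042
```

View pics/w17.png

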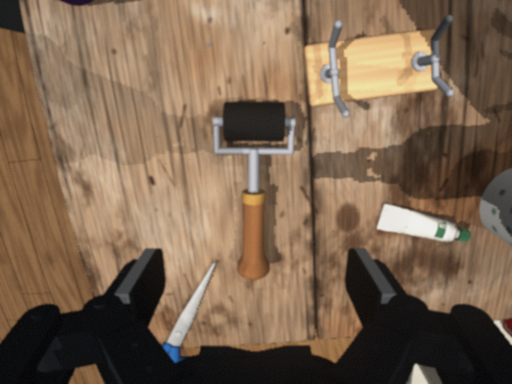

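Run:
```python
from h import *
m,im=load('w17')
def ang(v): return np.degrees(np.arctan2(v[1],v[0]))
a=onz(m,253,156,.019);b=onz(m,253.5,193,.02);c=onz(m,254,272,.019)
print(a,b,c,ang(a-c),ang(b-c))
d=(a-c)/np.linalg.norm(a-c); print('grasp from ferrule',b-d*.021,'from yoke',a-d*.060)
P=[onz(m,*q,.062) for q in((338,22),(345,112),(448,18),(449,92))]
for p in P: print(p.round(4))
w=(P[0]+P[1])/2;n=(P[2]+P[3])/2; print('w',w,'n',n,ang(n-w),'mid',(w+n)/2,'grasp tgt',w+(n-w)*.5)
```

```text
[ 0.47273693 -0.38680884  0.019     ] [ 0.47007993 -0.42154014  0.02      ] [ 0.46293292 -0.50648627  0.019     ] 85.31677121021178 85.19070232102376
grasp from ferrule [ 0.46836535 -0.44247002  0.02      ] from yoke [ 0.46783812 -0.44660852  0.019     ]
[ 0.5415 -0.2885  0.062 ]
[ 0.545 -0.351  0.062]
[ 0.6214 -0.2896  0.062 ]
[ 0.6244 -0.3416  0.062 ]
w [ 0.54328815 -0.31976463  0.062     ] n [ 0.62290998 -0.3156054   0.062     ] 2.9902597476066224 mid [ 0.58309907 -0.31768501  0.062     ] grasp tgt [ 0.58309907 -0.31768501  0.062     ]
```

>>> carry_out([
  [[-0.022,-0.14,-0.1,-0.005,-0.005,0,0.4],[0,0,-0.13,0,0,0,0.4],[0,0,-0.13,0,0,0,0.4],[0,0,-0.1,0,0,0,0.4],[0,0,0,0,0,0,0.4],[0,0,0,0,0,0,0.4]],
])

```text
time_s: 32.45
position: [0.4747, -0.438, 0.0587]
tcp_rot: [[0.997, 0.004, 0.075], [-0.075, -0.002, 0.997], [0.004, -1.0, -0.002]]
force: [-0.4, -0.3, -0.2]
width: 0.0599
```

```bash
python3 w.py w18
```

```text
32.45 [ 0.4747 -0.438   0.0587] [-50.2  29.8  -3.8  56.1   0.1  44.1] [[0.997, 0.004, 0.075], [-0.075, -0.002, 0.997], [0.004, -1.0, -0.002]] [-0.4 -0.3 -0.2] 0.05989596195697333
```

View pics/w18.png

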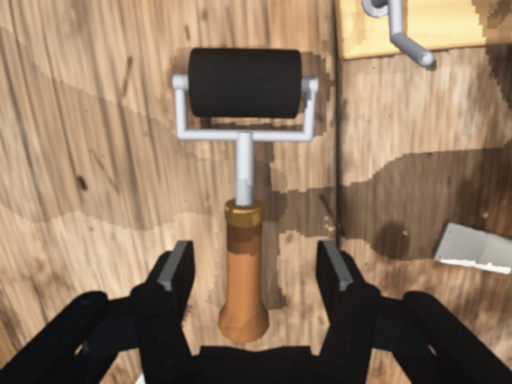

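>>> carry_out([
  [[-0.026,-0.024,-0.06,0,0.001,-0.008,0.4],[0,0,-0.06,0,0,0,0.4],[0,0,-0.02,0,0,0,0.4],[0,0,0,0,0,0,0.4]],
])

```text
time_s: 33.0
position: [0.468, -0.4449, 0.0229]
tcp_rot: [[0.996, 0.004, 0.088], [-0.088, -0.004, 0.996], [0.004, -1.0, -0.004]]
force: [-0.6, -0.0, 0.7]
width: 0.0599
```

>>> carry_out([
  [[0,0,0,0,0,0,-1],[0,0,0,0,0,0,-1],[0,0,0,0,0,0,-1],[0,0,0,0,0,0,-1],[0,0,0,0,0,0,-1],[0,0,0,0,0,0,-1],[0,0,0.1,0,0,0,-1],[0,0,0.12,0,0,0,-1],[0,0,0.12,0,0,0,-1],[0,0,0.1,0,0,0,-1],[0,0,0,0,0,0,-1]],
], grip_force=80)

```text
time_s: 34.38
position: [0.467, -0.4439, 0.1345]
tcp_rot: [[0.996, 0.001, 0.088], [-0.088, -0.001, 0.996], [0.001, -1.0, -0.001]]
force: [0.3, 0.1, -2.2]
width: 0.0195
```

```bash
python3 w.py w19; python3 -c "
from h import *
m,im=grab('side','side19'); u,v=proj(m,[.468,-.444,.12]).astype(int)
cv2.imwrite('pics/side19c.png',cv2.resize(im[v-50:v+40,u-60:u+50],None,fx=5,fy=5,interpolation=cv2.INTER_CUBIC)[:,:,::-1])"
```

```text
34.375 [ 0.467  -0.4439  0.1345] [-51.   26.7   2.6  65.8  -0.   44. ] [[0.996, 0.001, 0.088], [-0.088, -0.001, 0.996], [0.001, -1.0, -0.001]] [ 0.3  0.1 -2.2] 0.019451405399604525
```

View pics/w19.png

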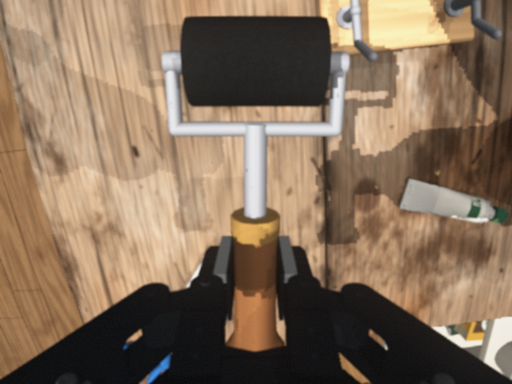

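View pics/side19c.png

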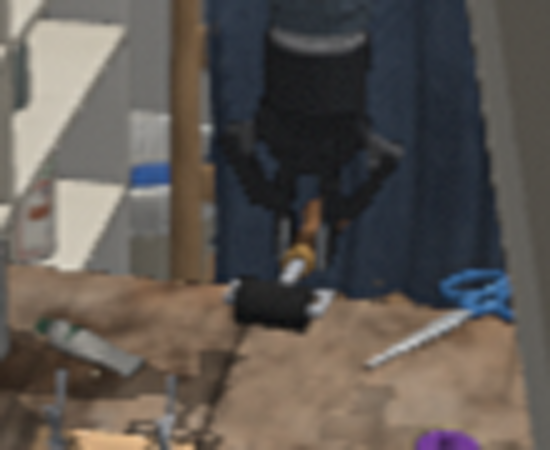

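Run:
```python
from h import *
m,im=load('w19'); s=manip.sense(); p=s['position']; d=np.array([.088,.996,0]); n=np.array([.996,-.088,0]); o=p+d*.026+[0,0,-.006]
for th in (0,.1,.2):
  D=d*np.cos(th)-np.array([0,0,np.sin(th)]); o=p+[0,0,-.006]+D*.026
  print(th,'corner34',proj(m,o+D*.034-n*.036),proj(m,o+D*.034+n*.036),'roller',proj(m,o+D*.06),'ferr',proj(m,o-D*.005))
```

```text
0 corner34 [168.98306883 134.36506036] [337.31414237 134.16640725] roller [252.98550234  69.68634499] ferr [253.34807593 218.69144297]
0.1 corner34 [172.48120015 133.14132722] [333.929282   132.95166066] roller [253.08147506  71.83929475] ferr [253.36441148 217.13721347]
0.2 corner34 [175.76546812 133.31865603] [330.75452476 133.13746823] roller [253.16973462  75.68603164] ferr [253.38121556 216.04805147]
```

Run:
```python
from h import *
m,_=load('w17')
for q in((480,205),(512,190)):
  for z in(0,.09): print(q,z,onz(m,*q,z).round(3))
m,_=load('w2')
for q in((490,50),(508,35)):
  for z in(0,.09): print(q,z,onz(m,*q,z).round(3))
m,_=load('side0'); print(onz(m,229,137,0),proj(m,onz(m,229,137,0)+[0,0,.1]))
```

```text
(480, 205) 0 [ 0.706 -0.462  0.   ]
(480, 205) 0.09 [ 0.639 -0.423  0.09 ]
(512, 190) 0 [ 0.741 -0.448  0.   ]
(512, 190) 0.09 [ 0.664 -0.413  0.09 ]
(490, 50) 0 [ 0.727 -0.43   0.   ]
(490, 50) 0.09 [ 0.695 -0.373  0.09 ]
(508, 35) 0 [ 0.762 -0.451  0.   ]
(508, 35) 0.09 [ 0.725 -0.39   0.09 ]
[ 7.38991572e-01 -4.23875616e-01  1.11022302e-16] [227.76552078 113.87842614]
```

>>> carry_out([
  [[0.03,0.05,0,0,0,-0.08,-1],[0.05,0.055,0,0,0,-0.105,-1],[0.05,0.055,0,0,0,-0.105,-1],[0.05,0.055,0,0,0,-0.105,-1],[0.05,0.055,0,0,0,-0.105,-1],[0.05,0.055,0,0,0,-0.105,-1],[0.05,0.055,0,0,0,-0.105,-1],[0.05,0.055,0,0,0,-0.105,-1],[0.05,0.04,0,0,0,-0.08,-1],[0,0,0,0,0,0,-1],[0,0,0,0,0,0,-1]],
])

```text
time_s: 35.85
position: [0.5698, -0.3157, 0.1108]
tcp_rot: [[0.098, -0.009, 0.995], [-0.995, 0.027, 0.098], [-0.028, -1.0, -0.006]]
force: [-0.3, -0.4, -3.3]
width: 0.0195
```

```bash
python3 w.py w20
```

```text
35.85 [ 0.5698 -0.3157  0.1108] [-36.8  29.    2.9  65.2   0.9 137.6] [[0.098, -0.009, 0.995], [-0.995, 0.027, 0.098], [-0.028, -1.0, -0.006]] [-0.3 -0.4 -3.3] 0.019468266524026594
```

View pics/w20.png

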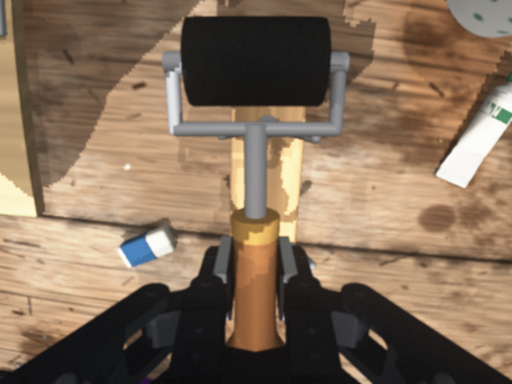

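>>> carry_out([
  [[0.05,-0.01,0.0,-0.018,-0.006,-0.023,-1],[0,0,0,0,0,0,-1],[0,0,0,0,0,0,-1]],
])

```text
time_s: 36.28
position: [0.5805, -0.3195, 0.1101]
tcp_rot: [[0.065, -0.001, 0.998], [-0.998, 0.001, 0.065], [-0.001, -1.0, -0.001]]
force: [0.1, 0.7, -1.7]
width: 0.0193
```

```bash
python3 w.py w21; python3 -c "
from h import *
m,im=grab('side','side21'); u,v=proj(m,[.583,-.32,.06]).astype(int)
a=cv2.resize(im[v-35:v+25,u-45:u+45],None,fx=8,fy=8,interpolation=cv2.INTER_CUBIC)[:,:,::-1]
cv2.imwrite('pics/side21c.png',a)"
```

```text
36.275 [ 0.5805 -0.3195  0.1101] [-36.1  29.4   3.5  64.2   0.  140.2] [[0.065, -0.001, 0.998], [-0.998, 0.001, 0.065], [-0.001, -1.0, -0.001]] [ 0.1  0.7 -1.7] 0.01934224891190607
```

View pics/w21.png

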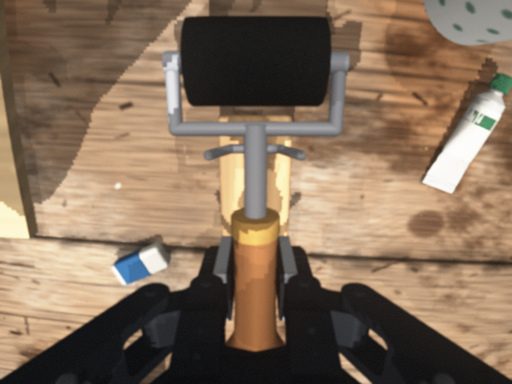

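View pics/side21c.png

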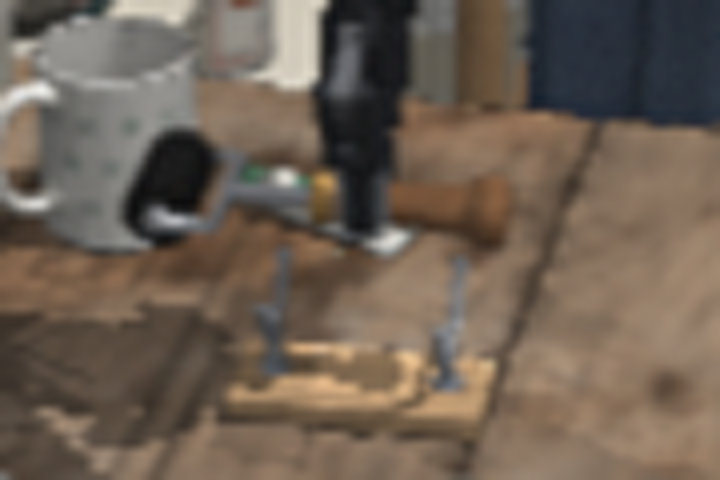

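>>> carry_out([
  [[0.004,0.004,-0.05,0,0,0,-1],[0,0,-0.05,0,0,0,-1],[0,0,-0.03,0,0,0,-1],[0,0,0,0,0,0,-1],[0,0,0,0,0,0,-1]],
])

```text
time_s: 37.0
position: [0.5809, -0.3183, 0.0745]
tcp_rot: [[0.065, -0.002, 0.998], [-0.998, 0.002, 0.065], [-0.002, -1.0, -0.002]]
force: [-0.0, -0.7, -2.3]
width: 0.0194
```

>>> carry_out([
  [[0.007,0,-0.03,0,0,0,-1],[0,0,-0.03,0,0,0,-1],[0,0,-0.01,0,0,0,-1],[0,0,0,0,0,0,-1]],
])

```text
time_s: 37.5
position: [0.583, -0.3184, 0.0562]
tcp_rot: [[0.065, -0.001, 0.998], [-0.998, 0.001, 0.065], [-0.002, -1.0, -0.001]]
force: [-0.2, 0.4, -2.4]
width: 0.0193
```

>>> carry_out([
  [[0,0,-0.008,0,0,0,-1],[0,0,0,0,0,0,-1]],
])

```text
time_s: 37.75
position: [0.5832, -0.3185, 0.0559]
tcp_rot: [[0.065, -0.0, 0.998], [-0.998, 0.0, 0.065], [-0.0, -1.0, -0.0]]
force: [-0.9, 0.3, -1.1]
width: 0.0194
```

```bash
python3 w.py w22; python3 -c "
from h import *
m,im=grab('side','side22'); u,v=proj(m,[.583,-.32,.06]).astype(int)
a=cv2.resize(im[v-35:v+25,u-45:u+45],None,fx=8,fy=8,interpolation=cv2.INTER_CUBIC)[:,:,::-1]
cv2.imwrite('pics/side22c.png',a)"
```

```text
37.75 [ 0.5832 -0.3185  0.0559] [-35.9  31.7  -0.8  57.5   0.  140.4] [[0.065, -0.0, 0.998], [-0.998, 0.0, 0.065], [-0.0, -1.0, -0.0]] [-0.9  0.3 -1.1] 0.01939339452552625
```

View pics/w22.png

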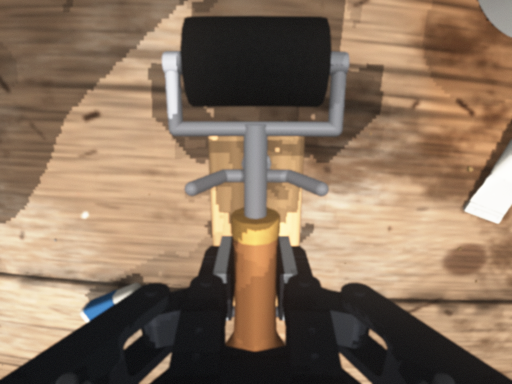

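View pics/side22c.png

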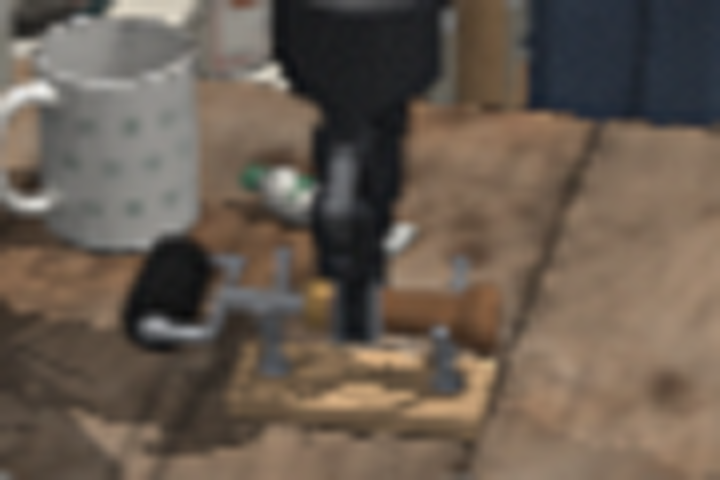

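>>> carry_out([
  [[0,0,-0.012,0,0,0,-1],[0,0,0,0,0,0,-1]],
])

```text
time_s: 38.1
position: [0.5833, -0.3187, 0.0558]
tcp_rot: [[0.065, 0.002, 0.998], [-0.998, -0.001, 0.065], [0.001, -1.0, 0.002]]
force: [-1.8, 1.4, -0.8]
width: 0.0195
```

>>> carry_out([
  [[0,0,0,0,0,0,-0.4],[0,0,0,0,0,0,-0.2],[0,0,0,0,0,0,0],[0,0,0,0,0,0,0.2],[0,0,0.05,0,0,0,0.2],[0,0,0.1,0,0,0,0.2],[0,0,0.15,0,0,0,0.2],[0,0,0.15,0,0,0,0.2],[0,0,0.15,0,0,0,0.2],[-0.15,0,0.05,0,0,0,0.2],[-0.1,0,0,0,0,0,0.2],[0,0,0,0,0,0,0.2]],
])

```text
time_s: 39.6
position: [0.5199, -0.3188, 0.2296]
tcp_rot: [[0.066, 0.007, 0.998], [-0.998, -0.005, 0.066], [0.006, -1.0, 0.007]]
force: [0.4, 0.0, -0.1]
width: 0.051
```

```bash
python3 w.py w23; python3 -c "
from h import *
m,im=grab('side','side23'); u,v=proj(m,[.583,-.32,.06]).astype(int)
a=cv2.resize(im[v-35:v+25,u-45:u+45],None,fx=8,fy=8,interpolation=cv2.INTER_CUBIC)[:,:,::-1]
cv2.imwrite('pics/side23c.png',a)"
```

```text
39.6 [ 0.5199 -0.3188  0.2296] [-39.4  20.7   7.1  75.9   0.  136.8] [[0.066, 0.007, 0.998], [-0.998, -0.005, 0.066], [0.006, -1.0, 0.007]] [ 0.4  0.  -0.1] 0.05103219099738444
```

View pics/w23.png

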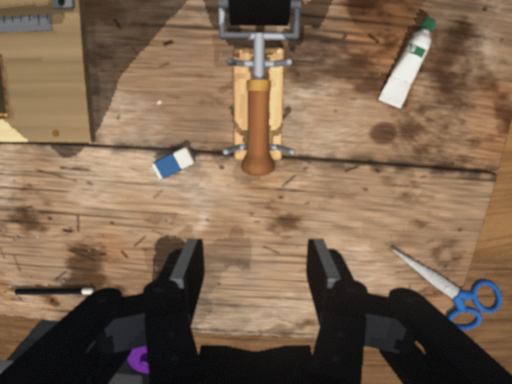

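View pics/side23c.png

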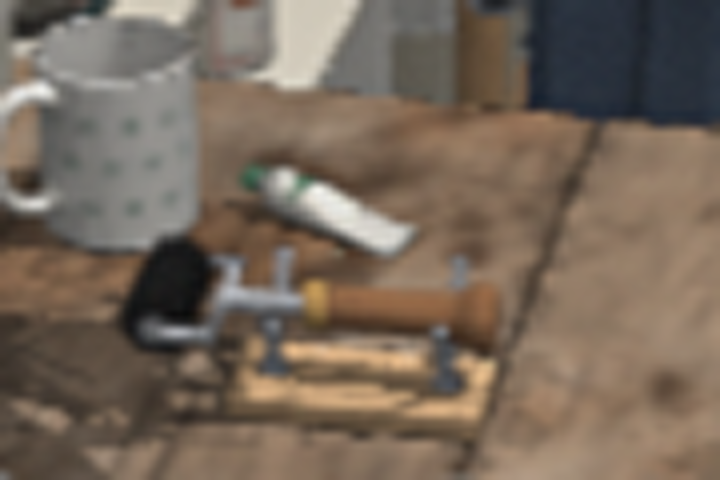

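Run:
```python
from h import *
m,im=load('side23'); cv2.imwrite('pics/side23d.png',cv2.resize(im[180:360,150:300],None,fx=3.3,fy=3.3,interpolation=cv2.INTER_CUBIC)[:,:,::-1])
```

```text
(no output)
```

View pics/side23d.png

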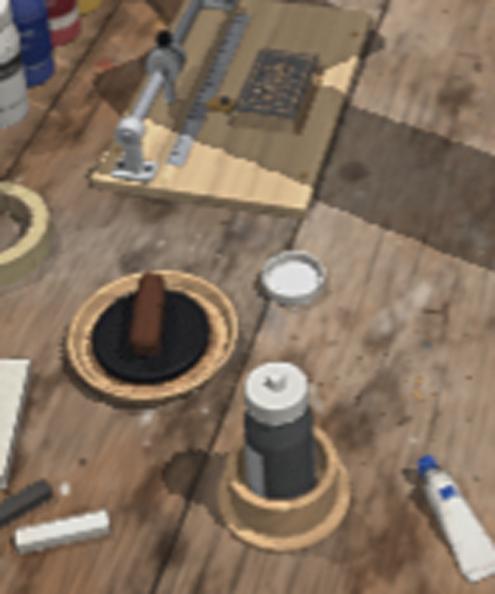

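Run:
```python
from h import *
m,im=load('side23'); f=lambda x,y,z:onz(m,150+x/3.3,180+y/3.3,z)
print('cap',f(277,376,.126),'well',f(284,487,.02)); print('baren',f(151,336,.019),'dish',f(152,335,.016))
m,im=load('w7'); g=(im.min(2)>170).astype(np.uint8); g[:40]=0;g[115:]=0;g[:,:225]=0;g[:,305:]=0
n,l,st,c=cv2.connectedComponentsWithStats(g); i=1+st[1:,4].argmax(); print(st[i],c[i],onz(m,*c[i],.12),'rim',onz(m,260.5,81,.01))
m,im=load('w23')
a=onz(m,259,44,.052);b=onz(m,259,168,.052);print(a,b,np.degrees(np.arctan2(*(a-b)[1::-1])),'ferr',onz(m,258.5,80,.055))
s=manip.sense();print(s['time_s'],s['force'])
```

```text
cap [0.46470432 0.42323869 0.126     ] well [0.4620124  0.43066124 0.02      ]
baren [0.59813129 0.32393197 0.019     ] dish [0.59893765 0.32037363 0.016     ]
[ 238   49   55   57 2361] [265.0936044   76.93223211] [0.46453553 0.42253186 0.12      ] rim [0.46372092 0.42326244 0.01      ]
[ 0.63885043 -0.31514     0.052     ] [ 0.52494281 -0.32294352  0.052     ] 3.919063076929776 ferr [ 0.6076131  -0.31675478  0.055     ]
39.7 [ 0.59130757  0.66815353 -0.00657131]
```

```bash
python3 -c "
from h import *
print(ticket.finish_job())"
```

```text
the job is handed in; nothing more can be done
None
```

I handed the job in at 39.7 s of the 136 s. All five parts are placed and released, with the arm clear above the bench. `finish_job` gives no verdict, so these are my own last image checks:

| Item | Last check | Tolerance |
|---|---|---|
| Ink bottle | Cap centre under 1 mm from the well's centre, upright, never tipped | 11 mm |
| Baren | Grip up in the dish, centre about 4 mm off in the side view | 13 mm |
| Lino block | Face up and flat in the recess, with a rim showing all round; judged by eye in two views after release | 10 mm |
| Stop collar | Within about 1 mm of the pointer along the bar | 8 mm |
| Brayer | In both forks, yaw within 1° of the rest, about 4 mm along, roller hanging clear | 15 mm along |

- **Bottle tilt:** while I was carrying the bottle, the scene and wrist views disagreed on a slight tilt of up to about 0.1 rad. After release, the cap and the well lined up.
- **Brayer height:** I worked it out from the gripper's height just before release, about 50 mm against the 48 mm nominal, and did not measure it afterwards.
- **Bottle in side view:** a rougher check with the well's centre taken low on its body read about 8 mm off. I put that down to the point I picked; the top-down view agrees within 1 mm.

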